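Load the board carriers into the test dock and lock it

TASK

Slide every yellow board carrier from the grey mat, board end first, fully home into a bay of its own in the test dock (any bays). Then put the square key into the recess of the dock's lock knob, turn it clockwise to its end stop so that the clamp bar comes down, and stand the key back fully down in its blue block. Leave the multimeter, the sensor housing and the grey case alone.

Things in the scene. Friction and masses are not known exactly. Their poses are not given: they have to be found in the camera images.
- dock: Low grey-white test dock fixed to the table, 140 mm deep, 286 wide, roof top at 30 mm. Origin: on the table below its bays; -x points out of the open front. Four bays at y -102, -34, 34, 102 mm, 54 wide, 24 high, floored by the table; back stop at x +45. Dividers 10 mm high start as points at x -55, full 14 mm width from -48; roof from x -38.
- clamp (a joint): Drop of the orange clamp bar, m: 0 up (underside 24 mm above the table), 0.013 down (11 mm). It spans all bays in front of the roof, at dock x -51 to -43 mm, and is geared to the lock (10 mm per rad); down, it stands 5 mm behind the boards of carriers that are home; it jams on one standing out. Top at most 42 mm high.
- bay0 (a point): Point on the table in bay 0 (y = -102 mm in the dock's frame, x = -25 mm) where the origin of a carrier lies when it is fully home; axes as the dock's.
- bay1 (a point): Point on the table in bay 1 (y = -34 mm in the dock's frame, x = -25 mm) where the origin of a carrier lies when it is fully home; axes as the dock's.
- bay2 (a point): Point on the table in bay 2 (y = 34 mm in the dock's frame, x = -25 mm) where the origin of a carrier lies when it is fully home; axes as the dock's.
- bay3 (a point): Point on the table in bay 3 (y = 102 mm in the dock's frame, x = -25 mm) where the origin of a carrier lies when it is fully home; axes as the dock's.
- lock (a joint): Turn of the captive lock knob, rad: 0 open (clamp bar up), 1.3 locked at its end stop (bar down). Turns clockwise seen from above, 0.06 N m of friction, stays where left. A 36 mm square steel block, 24 mm high, on a 60 mm round flange on the dock roof at dock x +10, y 0 mm.
- socket (a point): Centre of the mouth of the square recess in the top of the lock knob, 58 mm above the table. Recess 18 mm by 18 mm, 18 mm deep, with a 2 mm chamfer; its sides lie along this point's x and y axes, which turn with the knob (along the dock's at joint 0). z up.
- key: Square-drive key, upright in its block, 130 mm long, 120 g. Origin: centre of the tip's end face; z up along it. Steel shank 16 mm square (11 mm for the last 3 mm), orange collar 30 mm square at 70 to 76 mm, black handle 26 mm square at 76 to 128 mm, faces along x and y. Fits the recess in four positions, 1 mm clearance a side: turns about 0.13 rad before it drives the knob.
- stand: Blue key block fixed to the table, 60 by 60 mm, 50 mm high. Origin: centre of its underside. In its top a square hole, 18.5 mm wide with sides along its x and y, 40 mm deep (bottom at z = 10 mm), with a 3 mm chamfer: the key's holder.
- carrier0: Flat yellow carrier with a blue circuit board, 160 g; may be absent. Origin: centre of its underside, +x to its leading (board) end, z up. Deck 140 mm (x) by 50 (y), 8 thick; board with parts at x -13 to 65, up to 16 mm high. Orange upright tab at x -70 to -40 mm, 16 wide in y, 8 to 50 mm above the underside: pinch it across y from above.
- carrier1: Flat yellow carrier with a blue circuit board, 160 g; may be absent. Origin: centre of its underside, +x to its leading (board) end, z up. Deck 140 mm (x) by 50 (y), 8 thick; board with parts at x -13 to 65, up to 16 mm high. Orange upright tab at x -70 to -40 mm, 16 wide in y, 8 to 50 mm above the underside: pinch it across y from above.
- carrier2: Flat yellow carrier with a blue circuit board, 160 g; may be absent. Origin: centre of its underside, +x to its leading (board) end, z up. Deck 140 mm (x) by 50 (y), 8 thick; board with parts at x -13 to 65, up to 16 mm high. Orange upright tab at x -70 to -40 mm, 16 wide in y, 8 to 50 mm above the underside: pinch it across y from above.
- carrier3: Flat yellow carrier with a blue circuit board, 160 g; may be absent. Origin: centre of its underside, +x to its leading (board) end, z up. Deck 140 mm (x) by 50 (y), 8 thick; board with parts at x -13 to 65, up to 16 mm high. Orange upright tab at x -70 to -40 mm, 16 wide in y, 8 to 50 mm above the underside: pinch it across y from above.
- mat: Light grey mat fixed to the table, 400 by 190 mm, 1 mm thick, on which the carriers lie at the start. Origin: centre of its underside.
- meter: Blue hand multimeter lying flat, 150 by 75 by 45 mm; origin: centre of its underside. Leave it alone.
- node: Clear round sensor housing on an 80 mm square yellow base, 74 mm high; origin: centre of its underside. Leave it alone.
- case: Closed grey case, 100 by 150 mm, 45 mm high; origin: centre of its underside. Leave it alone.
Not all that is in view belongs to the job. Leave any pink or purple look-alike of the carrier0 alone.

How it is judged:
By the outcome, as a careful person would: the job done as asked, in the order asked, and still so for the second after the job is handed in, with the robot touching nothing.
Of carrier0, carrier1, carrier2, carrier3 only 3 to 4 are there at a start; the rules pass over those that are not, and their reading is None.
At some moment in a run one of carrier0, carrier1, carrier2, carrier3 may be knocked a few centimetres aside while the robot is not near it.
It also fails if it takes over 210 s, if anything falls off the work surface, if the arm or the gripper's body presses on something with over 40 N, if the wrist force passes 120 N, or if a joint passes its speed limit or range.

ROBOT

A 6-joint arm with a two-finger parallel gripper is mounted at the origin on the work surface. World frame = base frame: x ahead of the robot, y to its left, z up, the work surface at z = 0. Lengths are in m, angles in rad, forces in N, time in s.
With the tool pointing down it reaches from about 0.35 to 1 m from the base axis. Payload 7.1 kg.
Tool frame: the origin (TCP) lies at the centre of the arm's flange, where the gripper is bolted on; the fingertips stand 173 mm ahead of it and the grasp point (between the pads) lies 155 mm ahead of it (env.grip_point_offset is the distance from the TCP to the grasp point, in m); z points along the fingers, y is the line along which they close (so a half turn about z gives the same grasp; the last joint's range is limited). The gripper opens to 85 mm and grips with 20 to 120 N. Pads are 22 mm wide; open, the fingers measure 114 mm over their backs; the gripper's body (76 mm by 85 mm) begins 54 mm behind the grasp point. The pads swing forward as they close: fully open they stand 13 mm farther back than shut.
Start: joints at [-1.199, 0.423, 1.63, -0, 1.089, -0.019], TCP at [0.238, -0.578, 0.405] pointing down, gripper open.
Joint ranges: [-3, 3], [-0.9, 2.11], [0.09, 2.58], [-1.31, 4.45], [0.11, 2.69], [-2.54, 2.54]. Speed limits (rad/s): [2.39, 2.39, 3.01, 3.14, 3.14, 3.14].

INTERFACE

Orientations are given as a unit quaternion [x, y, z, w].
In Python, from cell import env gives the robot as it stands.
- The arm moves only by the tool step_arm, never from a script. Its argument "commands" is a list that holds one entry, the list of rows, each a list of 5 numbers: the finger opening in mm, from 0 to 85.4, then the shift along the tool's x, y, z scaled (see below), then the turn about the tool's z scaled (see below). A call has 1 to 5 rows; each row shifts and turns the commanded pose from where the row before left it, along the tool's axes as they then stand; what a row does not reach is not made up. The controller multiplies each number of a shift by 0.02 m and each number of a turn by 6 degrees. A row lasts 1/10 s, in which the tool goes at most 50 mm and 8.59 degrees, less where a joint would pass 70% of its speed; a pose out of reach is approached as far as the arm can. A call with a number of a shift or a turn outside -1 to 1 is refused whole. A call with a gripper value outside its range is refused whole. The fingers move at their own pace and stop on an object; "force" is the grip in N (left out, the last holds). Time passes only in rows, so rows that do not move let the fingers close. It gives the time, the measured TCP pose, the force, the opening and the grip force at its end, in the units of the state.
- env.sense(): the state, without advancing time (a new reading comes with each control period).
- env.read_camera(name): name is "scene" or "top"; returns (picture, depth): 384x512x3 uint8, blue, green, red; 384x512 float32, m along the optical axis (not along the pixel's ray), 0 where there is no reading.
- env.calibration(name): a dict with "camera_matrix" (3x3 intrinsics, pixels), "origin" and "rotation" of the camera in the world. Camera axes: x right, y down, z forward; pixel columns grow to the right and rows downward; lengths in m; the calibration is good to about 2 mm. A picture is of the moment at which its call begins. calibration takes no time and is no camera call.
- env.close_job(): hands the job in; it is judged then, once.
The state is a dict: "time": time; "qpos": joint angles; "joint_vel": joint speeds; "effort": joint torques, N m; "tool_pos": TCP position; "tool_rot": TCP orientation; "wrist_force": force on the tool from outside, world axes, zero at the start; "ft_torque": the same for the moment, N m; "grip_width": finger opening in m; "finger_force": force on a finger pad.
Only numpy, scipy, OpenCV 4.12 (cv2) and the standard library are available. Lean on these libraries where they do the work, as an engineer would, in place of code of your own. Each camera call takes 0.05 s, during which the arm holds its last target. There are 200 camera calls.

## Working session

There is one attempt and no reset: what is moved stays moved. The work goes in short steps, Python scripts to look and compute and a tool call to move; the robot and the scene stay as the last step left them, time stands still between calls to the robot, and variables do not carry over. Pictures are saved under pics/ and viewed, at most 14 in all, crops included, and the job is handed in when it is done.

Besides the shell and the picture viewer there is one more tool, called as name([rows], argument=value, ...), one row to a line, values as JSON. step_arm: Moves the arm, as the interface text tells. Shifts and turns lie within -1 to 1; 1 stands for 0.02 m of shift or 6 degrees of turn. Its arguments: {"type":"object","properties":{"commands":{"type":"array","items":{"type":"array","items":{"type":"array","items":{"type":"number"}}}},"force":{"type":"number"}},"required":["commands"]}

```bash
ls; mkdir -p pics; python3 - <<'E'
from cell import env
import cv2,numpy as np
for n in("scene","top"):
    p,d=env.read_camera(n); cv2.imwrite(f"pics/{n}0.png",p); np.save(f"{n}0.npy",d)
    c=env.calibration(n); print(n,c)
print(env.sense())
E
```

```text
pics
scene {'camera_matrix': array([[410.36794156,   0.        , 256.19300181],
       [  0.        , 410.36794156, 186.40070782],
       [  0.        ,   0.        ,   1.        ]]), 'origin': array([ 1.41198117, -0.3919781 ,  1.02946363]), 'rotation': array([ 0.76840601,  0.48925151, -0.21169793, -0.35407507])}
top {'camera_matrix': array([[359.39016137,   0.        , 253.17403639],
       [  0.        , 359.39016137, 187.40455554],
       [  0.        ,   0.        ,   1.        ]]), 'origin': array([0.31917784, 0.12521814, 1.45736269]), 'rotation': array([-0.70486869,  0.70748063, -0.03824465,  0.03418516])}
{'time': 0.1, 'qpos': array([-1.19901920e+00,  4.23788511e-01,  1.63061479e+00, -1.57556628e-05,
        1.08861748e+00, -1.89566187e-02]), 'joint_vel': array([-4.09720586e-05, -1.14473441e-03, -2.78766220e-03,  2.35766941e-04,
       -3.49318961e-04, -1.46629034e-03]), 'effort': array([-5.49929518e-04, -5.58426511e+01, -2.82443744e+01, -1.07474102e-04,
        2.95607962e-03, -2.44773571e-05]), 'tool_pos': array([ 0.23799641, -0.57763661,  0.40400773]), 'tool_rot': array([ 9.80975556e-01,  1.94129980e-01, -1.32184668e-04, -7.01757566e-04]), 'wrist_force': array([-0.85209937,  0.18707568, -0.04268825]), 'ft_torque': array([0.00781358, 0.01006102, 0.04979126]), 'finger_force': 0.0, 'grip_width': 0.08561695287842909}
```

View pics/scene0.png

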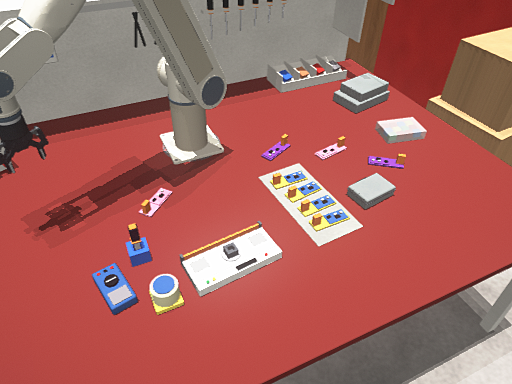

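View pics/top0.png

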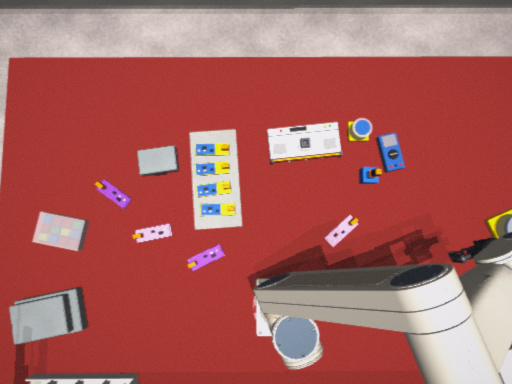

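```bash
cat > h.py <<'E'
from cell import env
import cv2,numpy as np
from scipy.spatial.transform import Rotation as R
CAL={n:env.calibration(n) for n in("scene","top")}
def ray(n,uv,z):
    c=CAL[n];uv=np.atleast_2d(uv).astype(float);K=c["camera_matrix"]
    d=np.c_[(uv[:,0]-K[0,2])/K[0,0],(uv[:,1]-K[1,2])/K[1,1],np.ones(len(uv))]@R.from_quat(c["rotation"]).as_matrix().T
    o=c["origin"];return o+d*((z-o[2])/d[:,2])[:,None]
def proj(n,P):
    c=CAL[n];q=(np.atleast_2d(P)-c["origin"])@R.from_quat(c["rotation"]).as_matrix();q=q@c["camera_matrix"].T
    return q[:,:2]/q[:,2:]
def crop(p,x0,y0,x1,y1,s):  # cubic upscaling; px centre (u) -> (u-x0+.5)*s-.5
    return cv2.resize(p[y0:y1,x0:x1],None,fx=s,fy=s,interpolation=cv2.INTER_CUBIC)
def unc(uv,x0,y0,s): return (np.asarray(uv,float)+.5)/s-.5+[x0,y0]
def rects(mask,n,z,x0,y0,s,amin):
    out=[]
    for c in cv2.findContours(mask,cv2.RETR_EXTERNAL,cv2.CHAIN_APPROX_NONE)[0]:
        if cv2.contourArea(c)<amin*s*s: continue
        P=ray(n,unc(c[:,0],x0,y0,s),z)[:,:2]
        (cx,cy),(w,h),a=cv2.minAreaRect((P*1000).astype(np.float32))
        if w<h:w,h,a=h,w,a-90
        out.append((cx,cy,w,h,(a+90)%180-90))
    return out
E
python3 - <<'E'
from h import *
p=cv2.imread("pics/top0.png");q=cv2.imread("pics/scene0.png")
cv2.imwrite("pics/topc.png",crop(p,182,105,410,235,3.5))
cv2.imwrite("pics/scenec.png",crop(q,85,155,365,320,2.8))
# carriers top
s=6;x0,y0=185,122;c=crop(p,x0,y0,248,232,s);hsv=cv2.cvtColor(c,cv2.COLOR_BGR2HSV)
m=((hsv[...,1]>110)&(hsv[...,2]>60)).astype(np.uint8)*255
m[:, :]=np.where(((hsv[...,0]<8)|(hsv[...,0]>172)),0,m)
print("carr",np.round(rects(m,"top",.009,x0,y0,s,80),1))
# dock roof: white
x0,y0=260,115;c=crop(p,x0,y0,350,170,s);hsv=cv2.cvtColor(c,cv2.COLOR_BGR2HSV)
m=((hsv[...,1]<60)&(hsv[...,2]>110)).astype(np.uint8)*255
print("dock",np.round(rects(m,"top",.03,x0,y0,s,300),1))
m=((hsv[...,0]>8)&(hsv[...,0]<28)&(hsv[...,1]>120)&(hsv[...,2]>80)).astype(np.uint8)*255
print("bar",np.round(rects(m,"top",.04,x0,y0,s,20),1))
m=((hsv[...,2]<95)&(hsv[...,1]<90)).astype(np.uint8)*255
print("knob",np.round(rects(m,"top",.058,x0,y0,s,10),1))
# stand
x0,y0=355,160;c=crop(p,x0,y0,390,190,s);hsv=cv2.cvtColor(c,cv2.COLOR_BGR2HSV)
m=((hsv[...,0]>95)&(hsv[...,0]<130)&(hsv[...,1]>120)).astype(np.uint8)*255
print("stand",np.round(rects(m,"top",.05,x0,y0,s,20),1))
E
```

```text
carr [[381.3 288.5  73.7  40.8 -89. ]
 [381.8 220.6  55.8  49.  -88.9]
 [460.6 305.2  73.7  41.6 -82.4]
 [469.  238.2  57.2  50.3 -83.4]
 [546.9 312.3  73.5  42.2 -85.4]
 [551.6 244.5  56.2  50.3 -85.1]
 [627.8 313.5  73.8  42.  -88.8]
 [627.7 245.9  58.4  49.9  89.8]]
dock [[652.2 -90.1 292.7 137.9 -84.2]]
bar [[ 586.5  -97.2  269.4   13.9  -84.2]
 [ 693.7 -267.5   85.3   10.1   -1.8]]
knob [[698.4 -61.   60.9  10.5 -84. ]]
stand [[ 5.124e+02 -3.404e+02  7.030e+01  6.330e+01  8.920e+01]
 [ 5.512e+02 -4.117e+02  4.420e+01  2.730e+01 -2.000e-01]]
```

View pics/topc.png

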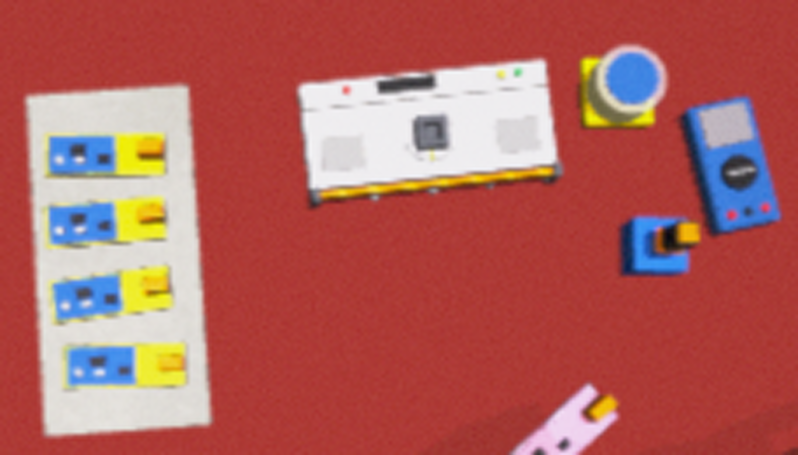

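View pics/scenec.png

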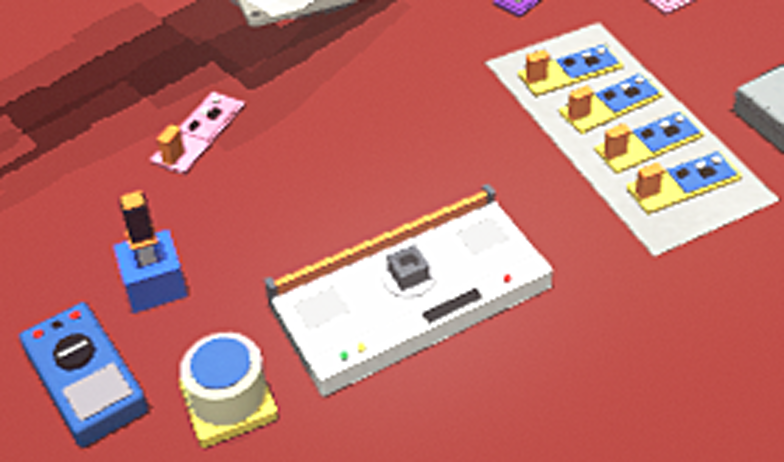

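```bash
cat >> h.py <<'E'
def cloud(n,p,d,x0,y0,x1,y1):
    v,u=np.mgrid[y0:y1,x0:x1];z=d[y0:y1,x0:x1].ravel();c=CAL[n];K=c["camera_matrix"]
    q=np.c_[(u.ravel()-K[0,2])/K[0,0],(v.ravel()-K[1,2])/K[1,1],np.ones(z.size)]*z[:,None]
    P=q@R.from_quat(c["rotation"]).as_matrix().T+c["origin"]
    hsv=cv2.cvtColor(p,cv2.COLOR_BGR2HSV)[y0:y1,x0:x1].reshape(-1,3)
    ok=z>0;return P[ok],hsv[ok]
def mr(P):
    (cx,cy),(w,h),a=cv2.minAreaRect((P[:,:2]*1000).astype(np.float32));
    if w<h:w,h,a=h,w,a-90
    return np.round([cx,cy,w,h,(a+90)%180-90],1)
E
python3 - <<'E'
from h import *
box={"top":dict(dock=(262,118,348,168),key=(355,158,390,190),A=(190,197,244,222),B=(190,178,240,199),C=(190,159,240,178),D=(190,140,240,159)),
"scene":dict(dock=(175,215,290,300),key=(118,220,158,268))}
for n in box:
    p=cv2.imread(f"pics/{n}0.png");d=np.load(f"{n}0.npy")
    for k,b in box[n].items():
        P,h=cloud(n,p,d,*b);z=P[:,2]
        if k=="dock":
            roof=P[(abs(z-.03)<.005)&(h[:,1]<70)];print(n,"roof",len(roof),mr(roof),roof[:,2].std())
            kn=P[(z>.052)&(z<.066)];print(n,"knobtop",len(kn),np.round(kn.mean(0)*1000,1),mr(kn))
            bar=P[(z>.036)&(z<.047)&(h[:,1]>120)];print(n,"bar",len(bar),np.round(bar.mean(0)*1000,1),mr(bar))
        elif k=="key":
            kt=P[(z>.132)];print(n,"keytop",len(kt),np.round(kt.mean(0)*1000,1),mr(kt))
            st=P[(abs(z-.05)<.005)&(h[:,0]>95)&(h[:,0]<130)];print(n,"stand",len(st),mr(st),np.round(st.mean(0)*1000,1))
        else:
            t=P[(z>.045)];print(n,k,"tab",len(t),np.round(t.mean(0)*1000,1),mr(t))
            de=P[(z<.025)&(z>.006)&(h[:,1]>100)&(h[:,0]>15)&(h[:,0]<140)];print("   deck",len(de),mr(de),np.round(de.mean(0)*1000,1))
            b=P[(h[:,0]>95)&(h[:,0]<130)&(h[:,1]>120)];print("   blue",np.round(b.mean(0)*1000,1))
E
```

```text
top roof 1573 [650.4 -91.2 286.3 138.7 -84.1] 0.002456283488710326
top knobtop 63 [643.4 -91.3  59.1] [643.4 -91.2  36.1  34.1  89. ]
top bar 133 [587.9 -97.9  41.8] [593.7 -97.3 250.  135.8 -61.3]
top keytop 47 [ 513.7 -345.9  140.1] [ 514.8 -346.9   24.4   23.3  -89.2]
top stand 134 [ 513.8 -347.2   60.9   59.2   -1.6] [ 511.4 -339.    50.3]
top A tab 30 [381.1 206.1  52.2] [381.2 205.8  27.3  12.  -90. ]
   deck 287 [381.2 258.4 128.9  48.5 -89.9] [381.1 260.9  11.7]
   blue [381.6 287.6  12.3]
top B tab 30 [470.2 223.7  51. ] [471.  222.5  27.5  15.9 -83.8]
   deck 270 [462.8 275.9 131.3  49.  -81.2] [463.3 277.9  11.8]
   blue [461.4 304.1  12.5]
top C tab 32 [551.8 230.1  51.2] [553.1 230.1  28.4  16.5 -87.2]
   deck 270 [548.5 283.7 133.1  50.  -85.4] [547.6 287.4  11.8]
   blue [547.  310.3  12.7]
top D tab 32 [627.5 230.2  52.2] [627.9 230.3  27.9  13.6 -89.4]
   deck 262 [628.7 285.8 134.2  47.6  89.8] [627.  287.4  11.9]
   blue [628.6 313.2  12.6]
scene roof 2497 [ 660.5 -121.5  352.2  139.6  -86.2] 0.002223097224632953
scene knobtop 127 [ 659.4 -116.4   57.6] [ 679.  -186.2  241.    44.1  -71.9]
scene bar 250 [ 598.  -100.    40.9] [647.8 -88.4 267.4 129.4 -83.8]
scene keytop 63 [ 520.1 -346.2  138.7] [ 518.6 -346.    26.1   24.9   -0.9]
scene stand 231 [ 518.  -346.4   64.3   59.3   -0.9] [ 523.4 -346.8   50.1]
```

```bash
cat >> h.py <<'E'
def plan(xyz,psi,s=None):
    "shift (units of 20 mm) for grip point -> xyz, in tool axes before and after the turn (units of 6 deg)"
    s=s or env.sense();M=R.from_quat(s["tool_rot"]).as_matrix()
    g=s["tool_pos"]+M[:,2]*.155;now=np.degrees(np.arctan2(M[1,0],M[0,0]))
    T=lambda a:np.array([[np.cos(a),np.sin(a),0],[np.sin(a),-np.cos(a),0],[0,0,-1]])
    d=np.asarray(xyz)-g;dt=(now-psi+180)%360-180
    print("grip",np.round(g*1000,1),"psi",round(now,2),"tilt",np.round(np.degrees(np.arccos(-M[2,2])),2),"t",round(s["time"],1),"q6",round(s["qpos"][5],2),
      "\n  turn",round(dt/6,3),"| shift before",np.round(T(np.radians(now)).T@d/.02,3),"after",np.round(T(np.radians(psi)).T@d/.02,3))
E
python3 - <<'E'
from h import *
n="scene";p=cv2.imread(f"pics/{n}0.png");d=np.load(f"{n}0.npy")
P,h=cloud(n,p,d,220,238,242,262);k=P[(P[:,2]>.053)&(h[:,2]<150)];print("knob",len(k),np.round(k.mean(0)*1000,1),mr(k))
P,h=cloud(n,p,d,270,165,350,235);t=P[P[:,2]>.047]
for a,b in((.36,.42),(.44,.5),(.52,.58),(.6,.66)):
    q=t[(t[:,0]>a)&(t[:,0]<b)];print(len(q),np.round(q.mean(0)*1000,1),mr(q))
P,h=cloud(n,p,d,175,215,290,300);r=P[(abs(P[:,2]-.03)<.004)&(h[:,1]<70)&(P[:,1]>-.245)];print("roof",mr(r))
plan([.629,.230,.115],91)
E
```

```text
knob 52 [647.8 -92.   56.7] [647.  -91.8  40.2  32.7   4.6]
28 [387.2 207.1  50. ] [388.  207.6  29.   16.9 -86.6]
26 [475.5 224.   50.8] [474.7 224.2  26.2  14.  -79.5]
34 [557.7 235.8  50.6] [549.5 317.2 206.   19.1 -85.7]
35 [633.6 231.1  50.9] [633.5 230.6  28.5  14.3 -88.9]
roof [657.8 -89.7 288.2 139.7 -86. ]
grip [ 237.9 -577.4  249. ] psi 22.39 tilt 0.08 t 0.1 q6 -0.02 
  turn -11.435 | shift before [ 33.457 -29.881   6.7  ] after [40.024 20.256  6.7  ]
```

step_arm([
  [[50,0,0,0,-0.95],[50,0,0,0,-0.95],[50,0,0,0,-0.95],[50,0,0,0,-0.95],[50,0,0,0,-0.95]],
], force=60)

```text
time: 0.6
tool_pos: [0.238, -0.5777, 0.4042]
tool_rot: [0.902, 0.432, 0.0, -0.0]
wrist_force: [0.1, -0.8, 0.1]
grip_width: 0.0503
finger_force: 0.0
```

step_arm([
  [[50,0,0,0,-0.95],[50,0,0,0,-0.95],[50,0,0,0,-0.95],[50,0,0,0,-0.95],[50,0,0,0,-0.95]],
])

```text
time: 1.1
tool_pos: [0.2381, -0.5777, 0.4043]
tool_rot: [0.768, 0.64, 0.0, -0.0]
wrist_force: [-0.8, -0.4, 0.4]
grip_width: 0.0499
finger_force: 0.0
```

step_arm([
  [[50,0,0,0,-0.95],[50,0,0,0,-0.95],[50,1,0.5,0,0],[50,1,0.5,0,0],[50,1,0.5,0,0]],
])

```text
time: 1.6
tool_pos: [0.2673, -0.5167, 0.4042]
tool_rot: [0.702, 0.712, 0.0, -0.0]
wrist_force: [-0.6, -0.2, -0.4]
grip_width: 0.0503
finger_force: 0.0
```

step_arm([
  [[50,1,0.5,0,0],[50,1,0.5,0,0],[50,1,0.5,0,0],[50,1,0.5,0,0],[50,1,0.5,0,0]],
])

```text
time: 2.1
tool_pos: [0.3161, -0.4158, 0.4044]
tool_rot: [0.702, 0.712, 0.0, -0.0]
wrist_force: [0.0, -0.3, -0.4]
grip_width: 0.0501
finger_force: 0.0
```

step_arm([
  [[50,1,0.5,0,0],[50,1,0.5,0,0],[50,1,0.5,0,0],[50,1,0.5,0,0],[50,1,0.5,0,0]],
])

```text
time: 2.6
tool_pos: [0.3647, -0.3151, 0.4045]
tool_rot: [0.702, 0.712, 0.0, -0.0]
wrist_force: [-0.3, -0.6, -0.4]
grip_width: 0.0503
finger_force: 0.0
```

step_arm([
  [[50,1,0.5,0,0],[50,1,0.5,0,0],[50,1,0.5,0,0],[50,1,0.5,0,0],[50,1,0.5,0,0]],
])

```text
time: 3.1
tool_pos: [0.4133, -0.2145, 0.4045]
tool_rot: [0.702, 0.712, -0.0, -0.0]
wrist_force: [0.4, -0.2, 0.4]
grip_width: 0.05
finger_force: 0.0
```

step_arm([
  [[50,1,0.5,0,0],[50,1,0.5,0,0],[50,1,0.5,0,0],[50,1,0.5,0,0],[50,1,0.5,0,0]],
])

```text
time: 3.6
tool_pos: [0.4619, -0.1138, 0.4045]
tool_rot: [0.702, 0.712, -0.0, -0.0]
wrist_force: [0.4, -0.2, 0.2]
grip_width: 0.05
finger_force: 0.0
```

step_arm([
  [[50,1,0.5,0.2,0],[50,1,0.5,0.2,0],[50,1,0.5,0.2,0],[50,1,0.5,0.2,0],[50,1,0.5,0.2,0]],
])

```text
time: 4.1
tool_pos: [0.5105, -0.0131, 0.3843]
tool_rot: [0.702, 0.712, -0.0, -0.0]
wrist_force: [0.3, 0.4, 1.1]
grip_width: 0.0499
finger_force: 0.0
```

step_arm([
  [[50,1,0.5,0.5,0],[50,1,0.5,0.5,0],[50,1,0.5,0.5,0],[50,1,0.5,0.5,0],[50,0,0,0,0]],
])

```text
time: 4.6
tool_pos: [0.5496, 0.0683, 0.3433]
tool_rot: [0.701, 0.713, -0.001, -0.001]
wrist_force: [0.2, -0.3, -0.0]
grip_width: 0.0497
finger_force: 0.0
```

```bash
python3 - <<'E'
from h import *
for n in("scene","top"):
    p,d=env.read_camera(n);cv2.imwrite(f"pics/{n}1.png",p);np.save(f"{n}1.npy",d)
plan([.6305,.2307,.035],90.5)
P,h=cloud("scene",p:=cv2.imread("pics/scene1.png"),np.load("scene1.npy"),270,165,350,235)
t=P[(P[:,2]>.047)&(P[:,2]<.055)]
for a,b in((.36,.42),(.44,.5),(.52,.58),(.6,.66)):
    q=t[(t[:,0]>a)&(t[:,0]<b)];print(len(q),np.round(q.mean(0)*1000,1) if len(q) else "")
cv2.imwrite("pics/s1c.png",crop(p,240,100,400,260,3.5))
E
```

```text
grip [548.7  66.6 189.2] psi 90.85 tilt 0.08 t 4.7 q6 0.08 
  turn 0.059 | shift before [8.144 4.21  7.712] after [8.17  4.16  7.712]
4 [389.3 218.4  49.7]
24 [476.3 224.1  50.4]
27 [557.1 231.6  50.9]
31 [632.4 232.2  50.3]
```

View pics/s1c.png

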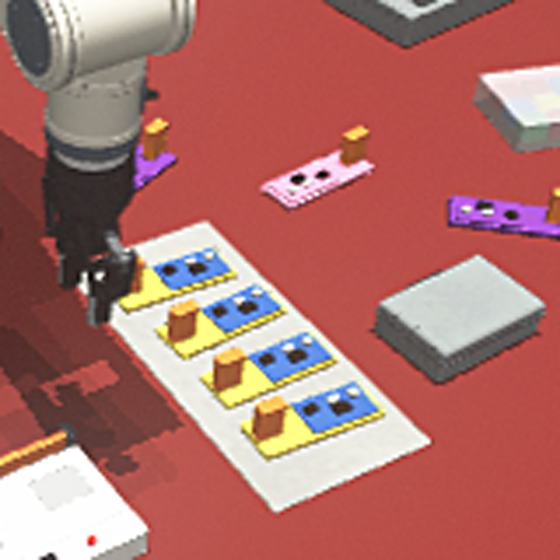

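step_arm([
  [[50,1,0.5,0,0],[50,1,0.5,0,0],[50,1,0.5,0,0],[50,1,0.5,0,0],[50,1,0.5,0,0]],
])

```text
time: 5.2
tool_pos: [0.598, 0.1668, 0.3453]
tool_rot: [0.703, 0.712, 0.0, 0.0]
wrist_force: [0.5, 0.8, 0.6]
grip_width: 0.0503
finger_force: 0.0
```

step_arm([
  [[50,1,0.5,0.5,0],[50,1,0.5,0.8,0],[50,1,0.5,0.9,0],[50,0.17,0.2,1,0.05],[50,0,0,1,0]],
])

```text
time: 5.7
tool_pos: [0.6315, 0.2308, 0.2607]
tool_rot: [0.704, 0.71, 0.001, 0.0]
wrist_force: [-0.1, -0.4, 0.7]
grip_width: 0.0499
finger_force: 0.0
```

```bash
python3 - <<'E'
from h import *
plan([.6305,.2312,.035],90.5)
E
```

```text
grip [631.7 230.9 105.7] psi 90.49 tilt 0.07 t 5.7 q6 0.32 
  turn -0.002 | shift before [ 0.016 -0.061  3.534] after [ 0.016 -0.061  3.534]
```

step_arm([
  [[50,0,-0.05,1,0],[50,0,0,1,0],[50,0,0,1,0],[50,0,0,0.5,0],[50,0,0,0,0]],
])

```text
time: 6.2
tool_pos: [0.6295, 0.23, 0.1896]
tool_rot: [0.704, 0.71, -0.001, -0.001]
wrist_force: [0.3, 0.3, 0.0]
grip_width: 0.0503
finger_force: 0.0
```

step_arm([
  [[10,0,0,0,0],[10,0,0,0,0],[10,0,0,0,0],[10,0,0,0,0],[10,0,0,0,0]],
])

```text
time: 6.7
tool_pos: [0.6306, 0.2311, 0.1921]
tool_rot: [0.704, 0.71, 0.001, 0.001]
wrist_force: [0.4, -0.8, 5.7]
grip_width: 0.0153
finger_force: 59.5
```

```bash
python3 - <<'E'
from h import *
plan([.6305,.2312,.035],90.5)
O=np.array([.637,-.092]);a=np.radians(5.5)
ex=np.array([np.cos(a),np.sin(a)]);ey=np.array([-ex[1],ex[0]])
for i,y in enumerate((-.102,-.034,.034,.102)):print(i,"start",np.round(O-.21*ex+y*ey,4),"home",np.round(O-.08*ex+y*ey,4))
E
```

```text
grip [630.9 231.2  37.1] psi 90.49 tilt 0.12 t 6.7 q6 0.33 
  turn -0.001 | shift before [-0.001 -0.021  0.107] after [-0.001 -0.021  0.107]
0 start [ 0.4377 -0.2137] home [ 0.5671 -0.2012]
1 start [ 0.4312 -0.146 ] home [ 0.5606 -0.1335]
2 start [ 0.4247 -0.0783] home [ 0.5541 -0.0658]
3 start [ 0.4182 -0.0106] home [0.5476 0.0019]
```

step_arm([
  [[10,0,0,-0.5,0],[10,0,0,-1,0],[10,0,0,-1,0],[10,0,0,-1,0],[10,0,0,-0.5,0]],
])

```text
time: 7.2
tool_pos: [0.6303, 0.2313, 0.273]
tool_rot: [0.704, 0.71, 0.001, 0.0]
wrist_force: [0.8, -0.1, -1.3]
grip_width: 0.015
finger_force: 58.6
```

step_arm([
  [[10,-0.5,-0.5,0,0],[10,-1,-0.9,0,0],[10,-1,-0.9,0,0],[10,-1,-0.9,0,0],[10,-1,-0.9,0,0]],
])

```text
time: 7.7
tool_pos: [0.5477, 0.1397, 0.2707]
tool_rot: [0.704, 0.71, -0.0, -0.0]
wrist_force: [-0.2, -0.5, -1.2]
grip_width: 0.0149
finger_force: 58.6
```

step_arm([
  [[10,-1,-0.9,0,0],[10,-1,-0.9,0,0],[10,-1,-0.9,0,0],[10,-1,-0.9,0,0],[10,-1,-0.9,0,0]],
])

```text
time: 8.2
tool_pos: [0.4586, 0.0389, 0.2708]
tool_rot: [0.704, 0.71, -0.0, -0.0]
wrist_force: [0.6, 0.8, -0.6]
grip_width: 0.0151
finger_force: 58.6
```

step_arm([
  [[10,-1,-0.9,0,0],[10,-1,-0.7,0,0],[10,-0.7,-0.4,0,0],[10,0,0,0,0.5],[10,0,0,0,1]],
])

```text
time: 8.7
tool_pos: [0.4197, -0.0152, 0.2709]
tool_rot: [0.759, 0.651, -0.0, -0.0]
wrist_force: [0.2, -0.7, -1.2]
grip_width: 0.0152
finger_force: 58.6
```

step_arm([
  [[10,0,0,0,1],[10,0,0,0,1],[10,0,0,0,1],[10,0,0,0,1],[10,0,0,0,1]],
])

```text
time: 9.2
tool_pos: [0.4199, -0.0147, 0.2708]
tool_rot: [0.902, 0.432, -0.0, -0.0]
wrist_force: [-0.3, 0.1, -1.5]
grip_width: 0.0153
finger_force: 58.6
```

step_arm([
  [[10,0,0,0,1],[10,0,0,0,1],[10,0,0,0,1],[10,0,0,0,1],[10,0,0,0,1]],
])

```text
time: 9.7
tool_pos: [0.4199, -0.0147, 0.2708]
tool_rot: [0.983, 0.184, -0.0, -0.0]
wrist_force: [-0.3, 0.2, -1.8]
grip_width: 0.0153
finger_force: 58.6
```

step_arm([
  [[10,0,0,0,1],[10,0,0,0,1],[10,0,0,0,0.6],[10,0,0,0,0],[10,0,0,0,0]],
])

```text
time: 10.2
tool_pos: [0.42, -0.0147, 0.2708]
tool_rot: [0.999, 0.052, -0.0, -0.0]
wrist_force: [0.4, 0.1, -1.3]
grip_width: 0.0153
finger_force: 58.6
```

```bash
python3 - <<'E'
from h import *
for n in("scene","top"):
    p,d=env.read_camera(n);cv2.imwrite(f"pics/{n}2.png",p);np.save(f"{n}2.npy",d)
plan([.4176,-.0126,.036],5.9)
p=cv2.imread("pics/scene2.png");cv2.imwrite("pics/s2c.png",crop(p,140,130,360,300,3.4))
# carrier held: yellow+blue cloud, and dock again
P,h=cloud("scene",p,np.load("scene2.npy"),140,130,300,260)
q=P[(P[:,2]>.05)&(P[:,2]<.13)&(h[:,0]>20)&(h[:,0]<125)&(h[:,1]>110)&(P[:,0]>.35)&(abs(P[:,1])<.12)];print(len(q),mr(q),q[:,2].min(),q[:,2].max())
E
```

```text
grip [420.  -14.7 115.8] psi 5.97 tilt 0.0 t 10.3 q6 1.4 
  turn 0.011 | shift before [-0.109 -0.118  3.988] after [-0.11  -0.118  3.988]
319 [498.9  -8.4 181.1  51.2   5. ] 0.051802419098012864 0.09495763881302421
```

View pics/s2c.png

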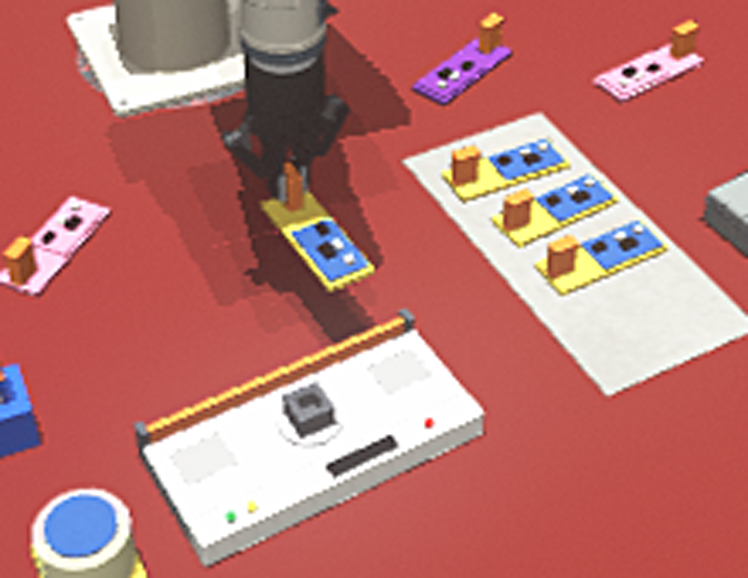

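```bash
python3 - <<'E'
from h import *
a=np.radians(5.97);ex=np.array([np.cos(a),np.sin(a)]);ey=np.array([-ex[1],ex[0]]);g=np.array([.42,-.0147])-(-.055)*ex
for n,b in(("scene",(140,130,300,260)),("top",(240,140,320,260))):
    p=cv2.imread(f"pics/{n}2.png");P,h=cloud(n,p,np.load(f"{n}2.npy"),*b)
    X=np.c_[(P[:,:2]-g)@ex,(P[:,:2]-g)@ey,P[:,2]]*1000
    m=(X[:,2]>50)&(X[:,2]<110)&(h[:,0]>20)&(h[:,0]<125)&(h[:,1]>110)&(abs(X[:,0])<100)&(abs(X[:,1])<60)
    X=X[m];bl=h[m][:,0]>90
    for k,s in(("blue",bl),("yellow",~bl)):
        q=X[s]
        if len(q)>5:print(n,k,len(q),"x",np.percentile(q[:,0],[2,98]).round(1),"y",np.percentile(q[:,1],[2,98]).round(1),"z",np.median(q[:,2]).round(1),"slope",np.polyfit(q[:,0],q[:,2],1)[0].round(3))
E
```

```text
scene blue 154 x [-8.  65.8] y [-22.  19.] z 90.8 slope 0.003
scene yellow 164 x [-63.4  73.6] y [-25.8  21.7] z 87.2 slope -0.011
top blue 64 x [31.9 62.9] y [-20.2  18.1] z 91.1 slope -0.042
top yellow 8 x [43.4 69.1] y [-7.7 22.7] z 86.2 slope 0.038
```

step_arm([
  [[10,0,-0.18,0.8,0],[10,0,0,1,0],[10,0,0,1,0],[10,0,0,0.8,0],[10,0,0,0.3,0]],
])

```text
time: 10.8
tool_pos: [0.4193, -0.0111, 0.1915]
tool_rot: [0.999, 0.052, -0.001, -0.0]
wrist_force: [0.2, -0.4, -0.7]
grip_width: 0.0152
finger_force: 58.6
```

step_arm([
  [[10,0.5,0,0,0],[10,0.5,0,0,0],[10,0.5,0,0,0],[10,0.5,0,0,0],[10,0.5,0,0,0]],
])

```text
time: 11.3
tool_pos: [0.4706, -0.0059, 0.1931]
tool_rot: [0.999, 0.051, 0.001, 0.0]
wrist_force: [-0.3, 0.7, -1.6]
grip_width: 0.0151
finger_force: 58.6
```

step_arm([
  [[10,0.5,0,0,0],[10,0.5,0,0,0],[10,0.5,0,0,0],[10,0.5,0,0,0],[10,0,0,0,0]],
])

```text
time: 11.8
tool_pos: [0.5108, -0.0018, 0.1929]
tool_rot: [0.999, 0.051, 0.001, 0.0]
wrist_force: [-0.1, -0.2, -0.9]
grip_width: 0.0152
finger_force: 58.6
```

```bash
python3 - <<'E'
from h import *
plan([.5469,.0020,.037],5.9);print(env.sense()["wrist_force"])
E
```

```text
grip [511.1  -1.8  37.9] psi 5.9 tilt 0.12 t 11.8 q6 1.44 
  turn 0.0 | shift before [ 1.798 -0.007  0.044] after [ 1.798 -0.007  0.044]
[-0.10831698 -0.23364133 -0.86241673]
```

step_arm([
  [[10,0.4,0,0,0],[10,0.4,0,0,0],[10,0.4,0,0,0],[10,0.3,0,0,0],[10,0,0,0,0]],
])

```text
time: 12.3
tool_pos: [0.5401, 0.0012, 0.1928]
tool_rot: [0.999, 0.051, 0.001, 0.0]
wrist_force: [-0.2, 1.1, -0.7]
grip_width: 0.0154
finger_force: 58.6
```

step_arm([
  [[10,0.1,0,0,0],[10,0.1,0,0,0],[10,0,0,0,0]],
])

```text
time: 12.6
tool_pos: [0.5431, 0.0015, 0.1927]
tool_rot: [0.999, 0.051, 0.0, -0.0]
wrist_force: [-0.4, -0.1, -0.9]
grip_width: 0.0156
finger_force: 58.6
```

step_arm([
  [[10,0.1,0,0,0],[10,0,0,0,0]],
])

```text
time: 12.8
tool_pos: [0.5447, 0.0018, 0.1926]
tool_rot: [0.999, 0.051, -0.001, -0.0]
wrist_force: [-1.5, 0.3, -1.2]
grip_width: 0.0153
finger_force: 58.6
```

step_arm([
  [[10,0.1,0,0,0],[10,0,0,0,0]],
])

```text
time: 13.0
tool_pos: [0.5455, 0.0019, 0.1922]
tool_rot: [0.999, 0.051, -0.002, -0.0]
wrist_force: [-5.9, -0.3, 0.4]
grip_width: 0.0149
finger_force: 58.8
```

step_arm([
  [[10,0.1,0,0,0],[10,0,0,0,0]],
])

```text
time: 13.2
tool_pos: [0.546, 0.0021, 0.1919]
tool_rot: [0.999, 0.051, -0.005, -0.0]
wrist_force: [-12.2, -0.5, 6.1]
grip_width: 0.015
finger_force: 59.7
```

step_arm([
  [[10,0.1,0,0,0],[10,0,0,0,0]],
])

```text
time: 13.4
tool_pos: [0.5466, 0.0022, 0.1916]
tool_rot: [0.999, 0.051, -0.007, -0.0]
wrist_force: [-17.7, -1.7, 9.1]
grip_width: 0.015
finger_force: 60.2
```

step_arm([
  [[40,-0.1,0,0,0],[40,0,0,0,0],[40,0,0,-0.5,0],[40,0,0,-1,0],[40,0,0,-1,0]],
])

```text
time: 13.9
tool_pos: [0.5495, 0.0022, 0.2439]
tool_rot: [0.999, 0.051, 0.0, 0.0]
wrist_force: [-0.5, -0.5, -0.4]
grip_width: 0.0401
finger_force: 0.0
```

step_arm([
  [[50,0,0,-1,0],[50,0,0,-0.7,0],[50,0,0,0,0]],
])

```text
time: 14.2
tool_pos: [0.5501, 0.0022, 0.2792]
tool_rot: [0.999, 0.051, 0.002, 0.0]
wrist_force: [-0.7, -0.4, -0.2]
grip_width: 0.05
finger_force: 0.0
```

```bash
cat >> h.py <<'E'
BIAS={"scene":np.array([-.003,.0015]),"top":np.array([.0023,.001])}
def look(tag,xmin=.3,xmax=.75,ymin=.1,ymax=.45):
    "yellow carriers on the mat: tab centre from each camera and yaw tab->board"
    for n in("scene","top"):
        p,d=env.read_camera(n);cv2.imwrite(f"pics/{n}{tag}.png",p);np.save(f"{n}{tag}.npy",d)
        P,h=cloud(n,p,d,0,0,512,384);P=P.copy();P[:,:2]+=BIAS[n]
        r=(P[:,0]>xmin)&(P[:,0]<xmax)&(P[:,1]>ymin)&(P[:,1]<ymax)
        Y=P[r&(P[:,2]<.013)&(h[:,0]>22)&(h[:,0]<38)&(h[:,1]>140)]
        T=P[r&(P[:,2]>.046)&(P[:,2]<.056)];B=P[r&(h[:,0]>95)&(h[:,0]<130)&(h[:,1]>120)&(P[:,2]<.03)]
        T=T[[len(Y)>0 and np.min(np.hypot(*(Y[:,:2]-t[:2]).T))<.02 for t in T]] if len(T) else T
        while len(T)>5:
            c=T[0,:2]
            for _ in range(4): c=T[np.hypot(*(T[:,:2]-c).T)<.025][:,:2].mean(0)
            m=np.hypot(*(T[:,:2]-c).T)<.025
            b=B[np.hypot(*(B[:,:2]-c).T)<.13]; b=b[np.abs(np.hypot(*(b[:,:2]-c).T)-.081)<.05] if len(b) else b
            y=P[r&(P[:,2]<.02)&(P[:,2]>.006)&(h[:,0]>20)&(h[:,0]<130)&(h[:,1]>110)]
            k=(b[:,:2].mean(0) if len(b)>20 else c+[0,.08]);e=(k-c)/np.hypot(*(k-c));w=(y[:,:2]-c)
            y=y[(abs(w@e-.055)<.08)&(abs(w@[-e[1],e[0]])<.034)]
            print(n,"tab",np.round(c*1000,1),m.sum(),"yaw b",np.degrees(np.arctan2(e[1],e[0])).round(1),"deck",mr(y) if len(y)>30 else "")
            T=T[np.hypot(*(T[:,:2]-c).T)>.04]
E
python3 - <<'E'
from h import *
look("3")
plan([.5545,.2320,.115],94.3)
p=cv2.imread("pics/scene3.png");cv2.imwrite("pics/s3c.png",crop(p,140,130,360,300,3.4))
E
```

```text
scene tab [384.  208.6] 26 yaw b 68.7 deck [404.6 261.9 152.   65.6  69.2]
scene tab [473.3 224.5] 30 yaw b 96.0 deck [468.5 278.9 136.6  51.5 -81.6]
scene tab [555.1 233. ] 32 yaw b 118.6 deck [529.9 283.7 157.2  65.3 -58. ]
top tab [553.9 230.5] 27 yaw b 117.2 deck [528.3 281.8 153.4  66.4 -61.1]
top tab [472.6 223.7] 30 yaw b 98.5 deck [465.5 277.5 131.4  48.4 -81.7]
top tab [383.8 206.6] 29 yaw b 71.3 deck [402.5 262.1 152.5  67.2  71.4]
grip [549.2   2.2 121.9] psi 5.89 tilt 0.05 t 14.3 q6 1.45 
  turn -14.735 | shift before [  1.442 -11.403   0.347] after [11.439  1.125  0.347]
```

View pics/s3c.png

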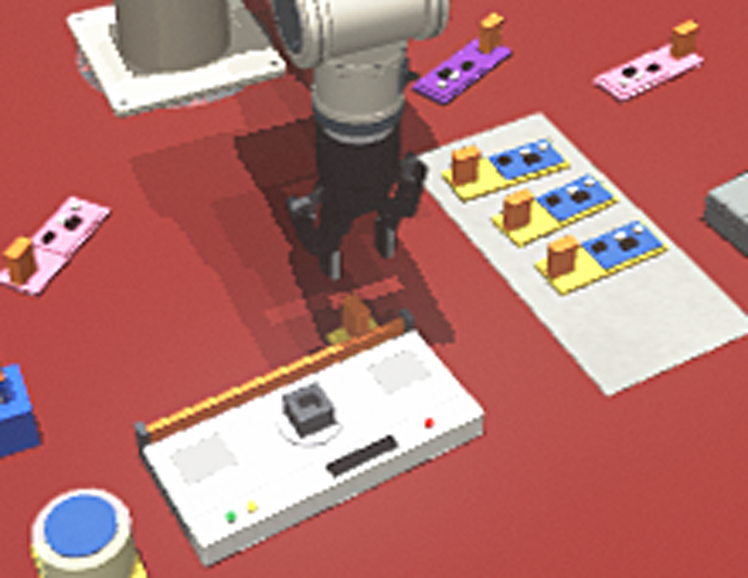

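step_arm([
  [[50,0.12,-0.95,0,0],[50,0.12,-0.95,0,0],[50,0.12,-0.95,0,0],[50,0.12,-0.95,0,0],[50,0.12,-0.95,0,0]],
])

```text
time: 14.8
tool_pos: [0.5508, 0.0986, 0.2754]
tool_rot: [0.999, 0.051, -0.001, 0.0]
wrist_force: [1.1, -0.5, 0.4]
grip_width: 0.0501
finger_force: 0.0
```

step_arm([
  [[50,0.12,-0.95,0,0],[50,0.12,-0.95,0,0],[50,0.12,-0.95,0,0],[50,0.12,-0.95,0,0],[50,0.12,-0.95,0,0]],
])

```text
time: 15.3
tool_pos: [0.5529, 0.1943, 0.2753]
tool_rot: [0.999, 0.051, -0.001, 0.0]
wrist_force: [0.2, 0.4, 0.6]
grip_width: 0.0504
finger_force: 0.0
```

step_arm([
  [[50,0.12,-0.95,0,0],[50,0.12,-0.95,0,0],[50,0,0,0,-0.98],[50,0,0,0,-0.98],[50,0,0,0,-0.98]],
])

```text
time: 15.8
tool_pos: [0.554, 0.2324, 0.2757]
tool_rot: [0.979, 0.206, -0.001, 0.0]
wrist_force: [-0.4, -0.5, 0.6]
grip_width: 0.0503
finger_force: 0.0
```

step_arm([
  [[50,0,0,0,-0.98],[50,0,0,0,-0.98],[50,0,0,0,-0.98],[50,0,0,0,-0.98],[50,0,0,0,-0.98]],
])

```text
time: 16.3
tool_pos: [0.554, 0.2321, 0.2758]
tool_rot: [0.894, 0.448, -0.001, -0.0]
wrist_force: [0.4, 0.1, 0.6]
grip_width: 0.0498
finger_force: 0.0
```

step_arm([
  [[50,0,0,0,-0.98],[50,0,0,0,-0.98],[50,0,0,0,-0.98],[50,0,0,0,-0.98],[50,0,0,0,-0.98]],
])

```text
time: 16.8
tool_pos: [0.5541, 0.2321, 0.2758]
tool_rot: [0.751, 0.66, -0.001, -0.0]
wrist_force: [0.7, -0.6, 0.6]
grip_width: 0.0504
finger_force: 0.0
```

step_arm([
  [[50,0,0,0,-0.98],[50,0,0,0,-0.98],[50,0,0,0,0]],
])

```text
time: 17.1
tool_pos: [0.5541, 0.2321, 0.2759]
tool_rot: [0.681, 0.732, -0.001, -0.0]
wrist_force: [-0.9, 0.5, 0.1]
grip_width: 0.05
finger_force: 0.0
```

```bash
python3 - <<'E'
from h import *
plan([.5545,.2320,.036],94.3)
E
```

```text
grip [553.9 232.  120.9] psi 94.14 tilt 0.07 t 17.1 q6 0.3 
  turn -0.026 | shift before [-3.000e-03  3.100e-02  4.244e+00] after [-3.000e-03  3.100e-02  4.244e+00]
```

step_arm([
  [[50,0,0.03,0.8,0],[50,0,0,1,0],[50,0,0,1,0],[50,0,0,1,0],[50,0,0,0.4,0]],
])

```text
time: 17.6
tool_pos: [0.5537, 0.2316, 0.1896]
tool_rot: [0.682, 0.731, -0.002, -0.001]
wrist_force: [-0.1, 0.7, -0.9]
grip_width: 0.0499
finger_force: 0.0
```

step_arm([
  [[50,0,0,0.04,0],[10,0,0,0,0],[10,0,0,0,0],[10,0,0,0,0],[10,0,0,0,0]],
])

```text
time: 18.1
tool_pos: [0.5553, 0.2321, 0.1929]
tool_rot: [0.681, 0.732, 0.001, 0.0]
wrist_force: [0.2, -0.0, 3.5]
grip_width: 0.0155
finger_force: 59.3
```

step_arm([
  [[10,0,0,-0.5,0],[10,0,0,-1,0],[10,0,0,-1,0],[10,0,0,-1,0],[10,0,0,-0.5,0]],
])

```text
time: 18.6
tool_pos: [0.5552, 0.2321, 0.2742]
tool_rot: [0.681, 0.732, 0.001, 0.001]
wrist_force: [-0.5, -0.2, -1.7]
grip_width: 0.0152
finger_force: 58.5
```

```bash
python3 - <<'E'
from h import *
plan([.4246,-.0785,.115],5.9)
E
```

```text
grip [555.6 232.2 119.2] psi 94.09 tilt 0.15 t 18.6 q6 0.3 
  turn 14.698 | shift before [-15.028  -7.639   0.208] after [-8.111 14.779  0.208]
```

step_arm([
  [[10,-0.5,-0.25,0,0],[10,-1,-0.5,0,0],[10,-1,-0.5,0,0],[10,-1,-0.5,0,0],[10,-1,-0.5,0,0]],
])

```text
time: 19.1
tool_pos: [0.515, 0.1375, 0.2709]
tool_rot: [0.681, 0.732, -0.001, -0.001]
wrist_force: [0.5, -0.3, -1.4]
grip_width: 0.0147
finger_force: 58.6
```

step_arm([
  [[10,-1,-0.5,0,0],[10,-1,-0.5,0,0],[10,-1,-0.5,0,0],[10,-1,-0.5,0,0],[10,-1,-0.5,0,0]],
])

```text
time: 19.6
tool_pos: [0.4722, 0.0344, 0.2711]
tool_rot: [0.681, 0.732, -0.001, -0.001]
wrist_force: [-0.3, 0.5, -1.3]
grip_width: 0.0155
finger_force: 58.6
```

step_arm([
  [[10,-1,-0.5,0,0],[10,-1,-0.5,0,0],[10,-1,-0.6,0,0],[10,-1,-0.55,0,0],[10,-1,-0.5,0,0]],
])

```text
time: 20.1
tool_pos: [0.4262, -0.0688, 0.2712]
tool_rot: [0.681, 0.732, -0.001, -0.001]
wrist_force: [-0.4, 0.5, -1.3]
grip_width: 0.015
finger_force: 58.6
```

step_arm([
  [[10,-0.5,-0.25,0,0],[10,0,0,0,0.7],[10,0,0,0,1],[10,0,0,0,1],[10,0,0,0,1]],
])

```text
time: 20.6
tool_pos: [0.4232, -0.0782, 0.2715]
tool_rot: [0.811, 0.585, -0.0, -0.0]
wrist_force: [0.4, 0.1, -1.6]
grip_width: 0.0152
finger_force: 58.6
```

step_arm([
  [[10,0,0,0,1],[10,0,0,0,1],[10,0,0,0,1],[10,0,0,0,1],[10,0,0,0,1]],
])

```text
time: 21.1
tool_pos: [0.4232, -0.0781, 0.2715]
tool_rot: [0.935, 0.355, -0.0, -0.0]
wrist_force: [-0.3, -0.0, -0.8]
grip_width: 0.0151
finger_force: 58.6
```

step_arm([
  [[10,0,0,0,1],[10,0,0,0,1],[10,0,0,0,1],[10,0,0,0,1],[10,0,0,0,1]],
])

```text
time: 21.6
tool_pos: [0.4232, -0.0781, 0.2715]
tool_rot: [0.995, 0.101, -0.001, -0.0]
wrist_force: [0.1, 0.2, -1.7]
grip_width: 0.0152
finger_force: 58.6
```

step_arm([
  [[10,0,0,0,1],[10,0,0,0,0],[10,0,0,0,0]],
])

```text
time: 21.9
tool_pos: [0.4233, -0.0781, 0.2716]
tool_rot: [0.999, 0.053, -0.0, -0.0]
wrist_force: [-0.2, -0.1, -1.4]
grip_width: 0.0154
finger_force: 58.6
```

```bash
python3 - <<'E'
from h import *
plan([.4246,-.0785,.037],5.9)
E
```

```text
grip [423.2 -78.1 116.6] psi 6.05 tilt 0.05 t 21.9 q6 1.26 
  turn 0.025 | shift before [0.066 0.027 3.981] after [0.066 0.027 3.981]
```

step_arm([
  [[10,0,0.03,0.8,0.02],[10,0,0,1,0],[10,0,0,1,0],[10,0,0,0.85,0],[10,0,0,0.3,0]],
])

```text
time: 22.4
tool_pos: [0.4231, -0.0787, 0.1917]
tool_rot: [0.999, 0.051, -0.001, -0.0]
wrist_force: [-8.2, 8.4, 76.7]
grip_width: 0.0157
finger_force: 70.8
```

step_arm([
  [[10,0.5,0,0,0],[10,0.5,0,0,0],[10,0.5,0,0,0],[10,0.5,0,0,0],[10,0.5,0,0,0]],
])

```text
time: 22.9
tool_pos: [0.4745, -0.0737, 0.1932]
tool_rot: [0.999, 0.051, 0.0, 0.0]
wrist_force: [-0.2, 0.7, -1.8]
grip_width: 0.0151
finger_force: 59.0
```

step_arm([
  [[10,0.5,0,0,0],[10,0.5,0,0,0],[10,0.5,0,0,0],[10,0.5,0,0,0],[10,0,0,0,0]],
])

```text
time: 23.4
tool_pos: [0.5148, -0.0697, 0.1931]
tool_rot: [0.999, 0.05, 0.001, 0.0]
wrist_force: [-0.4, 0.3, -0.9]
grip_width: 0.0152
finger_force: 59.0
```

step_arm([
  [[10,0.4,0,0,0],[10,0.4,0,0,0],[10,0.4,0,0,0],[10,0.3,0,0,0],[10,0,0,0,0]],
])

```text
time: 23.9
tool_pos: [0.5441, -0.0667, 0.193]
tool_rot: [0.999, 0.05, 0.001, 0.0]
wrist_force: [-0.4, -0.7, -1.8]
grip_width: 0.0153
finger_force: 59.0
```

```bash
python3 - <<'E'
from h import *
plan([.5539,-.0652,.037],5.9);print(env.sense()["wrist_force"])
E
```

```text
grip [544.3 -66.7  38. ] psi 5.79 tilt 0.07 t 23.9 q6 1.33 
  turn -0.019 | shift before [ 0.486 -0.027  0.051] after [ 0.486 -0.026  0.051]
[-0.42337722 -0.71952116 -1.80458602]
```

step_arm([
  [[10,0.15,0,0,0],[10,0.15,0,0,0],[10,0,0,0,0]],
])

```text
time: 24.2
tool_pos: [0.5493, -0.0661, 0.193]
tool_rot: [0.999, 0.05, 0.0, 0.0]
wrist_force: [-0.3, -0.1, -0.7]
grip_width: 0.0149
finger_force: 59.0
```

step_arm([
  [[10,0.1,0,0,0],[10,0,0,0,0]],
])

```text
time: 24.4
tool_pos: [0.5512, -0.0659, 0.193]
tool_rot: [0.999, 0.05, 0.0, 0.0]
wrist_force: [-0.1, -0.6, -1.6]
grip_width: 0.0155
finger_force: 59.0
```

step_arm([
  [[10,0.1,0,0,0],[10,0,0,0,0]],
])

```text
time: 24.6
tool_pos: [0.5531, -0.0657, 0.1929]
tool_rot: [0.999, 0.05, -0.0, -0.0]
wrist_force: [-0.6, 0.1, -0.6]
grip_width: 0.0153
finger_force: 59.0
```

step_arm([
  [[10,0.1,0,0,0],[10,0,0,0,0]],
])

```text
time: 24.8
tool_pos: [0.5538, -0.0654, 0.1924]
tool_rot: [0.999, 0.05, -0.002, -0.0]
wrist_force: [-5.3, -0.3, 0.1]
grip_width: 0.0152
finger_force: 59.2
```

Contact at the stop; press a little more, release, lift and look for the next one.

step_arm([
  [[10,0.1,0,0,0],[10,0.1,0,0,0],[10,0,0,0,0]],
])

```text
time: 25.1
tool_pos: [0.555, -0.0652, 0.1919]
tool_rot: [0.999, 0.05, -0.006, -0.001]
wrist_force: [-17.3, -2.8, 8.5]
grip_width: 0.0152
finger_force: 60.6
```

step_arm([
  [[40,-0.1,0,0,0],[40,0,0,0,0],[40,0,0,-0.5,0],[40,0,0,-1,0],[40,0,0,-1,0]],
])

```text
time: 25.6
tool_pos: [0.5575, -0.0653, 0.244]
tool_rot: [0.999, 0.05, 0.0, 0.0]
wrist_force: [0.9, -0.9, 0.4]
grip_width: 0.0401
finger_force: 0.0
```

step_arm([
  [[50,0,0,-1,0],[50,0,0,-0.7,0],[50,0,0,0,0]],
])

```text
time: 25.9
tool_pos: [0.5581, -0.0654, 0.2794]
tool_rot: [0.999, 0.05, 0.002, 0.0]
wrist_force: [0.3, 0.3, -0.7]
grip_width: 0.0501
finger_force: 0.0
```

```bash
python3 - <<'E'
from h import *
look("4")
plan([.4730,.2243,.115],97)
E
```

```text
scene tab [385.1 209. ] 30 yaw b 69.6 deck [404.6 260.7 155.3  67.5  70.6]
scene tab [472.8 224.9] 27 yaw b 122.1 deck [442.4 273.  155.6  66.8 -56.8]
top tab [473.2 224.6] 29 yaw b 122.8 deck [442.9 272.3 154.3  66.8 -56.6]
top tab [383.7 206.7] 27 yaw b 71.8 deck [401.2 262.6 152.5  65.9  70.6]
grip [557.2 -65.3 122.1] psi 5.78 tilt 0.05 t 26.0 q6 1.33 
  turn -15.204 | shift before [ -2.731 -14.83    0.356] after [14.885 -2.414  0.356]
```

step_arm([
  [[50,-0.18,-1,0,0],[50,-0.18,-1,0,0],[50,-0.18,-1,0,0],[50,-0.18,-1,0,0],[50,-0.18,-1,0,0]],
])

```text
time: 26.5
tool_pos: [0.5284, 0.0331, 0.2757]
tool_rot: [0.999, 0.05, -0.001, -0.0]
wrist_force: [0.3, 1.0, -0.7]
grip_width: 0.05
finger_force: 0.0
```

step_arm([
  [[50,-0.18,-1,0,0],[50,-0.18,-1,0,0],[50,-0.18,-1,0,0],[50,-0.18,-1,0,0],[50,-0.18,-1,0,0]],
])

```text
time: 27.0
tool_pos: [0.5004, 0.1307, 0.2757]
tool_rot: [0.999, 0.05, -0.001, 0.0]
wrist_force: [0.4, -0.3, 0.9]
grip_width: 0.0496
finger_force: 0.0
```

step_arm([
  [[50,-0.18,-1,0,0],[50,-0.18,-1,0,0],[50,-0.18,-1,0,0],[50,-0.18,-1,0,0],[50,-0.2,-0.85,0,0]],
])

```text
time: 27.5
tool_pos: [0.4724, 0.2255, 0.2757]
tool_rot: [0.999, 0.05, -0.001, 0.0]
wrist_force: [-0.8, -0.3, 0.5]
grip_width: 0.0499
finger_force: 0.0
```

step_arm([
  [[50,0,0,0,-0.95],[50,0,0,0,-0.95],[50,0,0,0,-0.95],[50,0,0,0,-0.95],[50,0,0,0,-0.95]],
])

```text
time: 28.0
tool_pos: [0.4727, 0.2246, 0.2757]
tool_rot: [0.955, 0.297, -0.001, 0.0]
wrist_force: [0.1, -0.8, 0.3]
grip_width: 0.0499
finger_force: 0.0
```

step_arm([
  [[50,0,0,0,-0.95],[50,0,0,0,-0.95],[50,0,0,0,-0.95],[50,0,0,0,-0.95],[50,0,0,0,-0.95]],
])

```text
time: 28.5
tool_pos: [0.4727, 0.2245, 0.2757]
tool_rot: [0.853, 0.523, -0.001, -0.0]
wrist_force: [-0.4, -1.1, -0.7]
grip_width: 0.0495
finger_force: 0.0
```

step_arm([
  [[50,0,0,0,-0.95],[50,0,0,0,-0.95],[50,0,0,0,-0.95],[50,0,0,0,-0.95],[50,0,0,0,-0.95]],
])

```text
time: 29.0
tool_pos: [0.4727, 0.2245, 0.2757]
tool_rot: [0.698, 0.716, -0.001, -0.0]
wrist_force: [0.0, 0.6, -0.3]
grip_width: 0.0503
finger_force: 0.0
```

step_arm([
  [[50,0,0,0,-0.95],[50,0,0,0,0]],
])

```text
time: 29.2
tool_pos: [0.4727, 0.2246, 0.2758]
tool_rot: [0.662, 0.749, -0.001, -0.0]
wrist_force: [0.2, 0.4, 0.0]
grip_width: 0.0499
finger_force: 0.0
```

```bash
python3 - <<'E'
from h import *
plan([.4730,.2247,.036],97)
E
```

```text
grip [472.4 224.4 120.8] psi 97.02 tilt 0.12 t 29.2 q6 0.3 
  turn 0.003 | shift before [0.009 0.031 4.24 ] after [0.009 0.031 4.24 ]
```

step_arm([
  [[50,0,0.03,0.8,0],[50,0,0,1,0],[50,0,0,1,0],[50,0,0,1,0],[50,0,0,0.4,0]],
])

```text
time: 29.7
tool_pos: [0.4728, 0.2244, 0.1907]
tool_rot: [0.664, 0.748, -0.002, -0.001]
wrist_force: [-0.3, 0.2, 0.0]
grip_width: 0.0504
finger_force: 0.0
```

step_arm([
  [[50,0,0,0.04,0],[10,0,0,0,0],[10,0,0,0,0],[10,0,0,0,0],[10,0,0,0,0]],
])

```text
time: 30.2
tool_pos: [0.474, 0.2249, 0.1931]
tool_rot: [0.663, 0.749, 0.001, 0.0]
wrist_force: [-0.9, -0.4, 6.8]
grip_width: 0.0149
finger_force: 59.4
```

step_arm([
  [[10,0,0,-0.5,0],[10,0,0,-1,0],[10,0,0,-1,0],[10,0,0,-1,0],[10,0,0,-0.5,0]],
])

```text
time: 30.7
tool_pos: [0.4739, 0.2249, 0.2741]
tool_rot: [0.663, 0.749, 0.001, 0.001]
wrist_force: [-0.1, -0.3, -2.3]
grip_width: 0.0152
finger_force: 58.5
```

step_arm([
  [[10,-0.5,-0.1,0,0],[10,-1,-0.24,0,0],[10,-1,-0.24,0,0],[10,-1,-0.24,0,0],[10,-1,-0.24,0,0]],
])

```text
time: 31.2
tool_pos: [0.4627, 0.1314, 0.2712]
tool_rot: [0.663, 0.749, -0.001, -0.0]
wrist_force: [0.4, 0.8, -2.4]
grip_width: 0.0157
finger_force: 58.6
```

step_arm([
  [[10,-1,-0.24,0,0],[10,-1,-0.24,0,0],[10,-1,-0.24,0,0],[10,-1,-0.24,0,0],[10,-1,-0.24,0,0]],
])

```text
time: 31.7
tool_pos: [0.4509, 0.0294, 0.2713]
tool_rot: [0.663, 0.749, -0.001, -0.001]
wrist_force: [0.2, 0.1, -1.8]
grip_width: 0.0152
finger_force: 58.6
```

step_arm([
  [[10,-1,-0.24,0,0],[10,-1,-0.24,0,0],[10,-1,-0.24,0,0],[10,-1,-0.24,0,0],[10,-1,-0.24,0,0]],
])

```text
time: 32.2
tool_pos: [0.4391, -0.0727, 0.2713]
tool_rot: [0.663, 0.749, -0.001, -0.001]
wrist_force: [-0.2, 0.6, -1.4]
grip_width: 0.0153
finger_force: 58.6
```

step_arm([
  [[10,-1,-0.24,0,0],[10,-1,-0.24,0,0],[10,-1,-0.24,0,0],[10,-0.6,-0.15,0,0],[10,0,0,0,0.7]],
])

```text
time: 32.7
tool_pos: [0.4309, -0.1465, 0.2715]
tool_rot: [0.691, 0.723, -0.0, -0.0]
wrist_force: [-0.5, 0.0, -2.7]
grip_width: 0.0153
finger_force: 58.6
```

step_arm([
  [[10,0,0,0,1],[10,0,0,0,1],[10,0,0,0,1],[10,0,0,0,1],[10,0,0,0,1]],
])

```text
time: 33.2
tool_pos: [0.431, -0.145, 0.2716]
tool_rot: [0.855, 0.519, -0.0, -0.001]
wrist_force: [0.1, -0.3, -0.9]
grip_width: 0.015
finger_force: 58.6
```

step_arm([
  [[10,0,0,0,1],[10,0,0,0,1],[10,0,0,0,1],[10,0,0,0,1],[10,0,0,0,1]],
])

```text
time: 33.7
tool_pos: [0.431, -0.145, 0.2715]
tool_rot: [0.96, 0.28, -0.001, -0.0]
wrist_force: [0.8, -0.3, -2.2]
grip_width: 0.0152
finger_force: 58.6
```

step_arm([
  [[10,0,0,0,1],[10,0,0,0,1],[10,0,0,0,1],[10,0,0,0,1],[10,0,0,0,0.5]],
])

```text
time: 34.2
tool_pos: [0.431, -0.145, 0.2716]
tool_rot: [0.999, 0.049, -0.001, -0.0]
wrist_force: [0.5, -0.8, -1.8]
grip_width: 0.0151
finger_force: 58.5
```

step_arm([
  [[10,0,0,0,0],[10,0,0,0,0]],
])

```text
time: 34.4
tool_pos: [0.4313, -0.145, 0.2718]
tool_rot: [0.999, 0.051, -0.0, -0.0]
wrist_force: [-0.5, -0.0, -1.8]
grip_width: 0.0156
finger_force: 58.5
```

```bash
python3 - <<'E'
from h import *
plan([.4316,-.1461,.037],5.9)
E
```

```text
grip [ 431.1 -145.   116.8] psi 5.86 tilt 0.05 t 34.4 q6 1.12 
  turn -0.007 | shift before [0.018 0.058 3.988] after [0.018 0.058 3.988]
```

Lower more gently this time, then slide in.

step_arm([
  [[10,0,0.06,0.8,0],[10,0,0,1,0],[10,0,0,1,0],[10,0,0,0.6,0],[10,0,0,0.25,0]],
])

```text
time: 34.9
tool_pos: [0.4314, -0.1461, 0.198]
tool_rot: [0.999, 0.051, -0.001, -0.0]
wrist_force: [-0.3, -0.1, -1.8]
grip_width: 0.0151
finger_force: 58.5
```

step_arm([
  [[10,0,0,0.15,0],[10,0,0,0.1,0],[10,0.3,0,0,0],[10,0.5,0,0,0],[10,0.5,0,0,0]],
])

```text
time: 35.4
tool_pos: [0.4589, -0.1437, 0.1947]
tool_rot: [0.999, 0.05, 0.001, 0.0]
wrist_force: [0.3, 0.3, -1.1]
grip_width: 0.015
finger_force: 58.5
```

step_arm([
  [[10,0.5,0,0,0],[10,0.5,0,0,0],[10,0.5,0,0,0],[10,0.5,0,0,0],[10,0.5,0,0,0]],
])

```text
time: 35.9
tool_pos: [0.5082, -0.1385, 0.1941]
tool_rot: [0.999, 0.05, -0.0, -0.0]
wrist_force: [-0.3, 0.2, -1.8]
grip_width: 0.0151
finger_force: 58.5
```

step_arm([
  [[10,0.5,0,0,0],[10,0.5,0,0,0],[10,0.5,0,0,0],[10,0.4,0,0,0],[10,0,0,0,0]],
])

```text
time: 36.4
tool_pos: [0.5464, -0.1348, 0.1942]
tool_rot: [0.999, 0.051, 0.001, 0.0]
wrist_force: [0.2, 0.6, -1.4]
grip_width: 0.0152
finger_force: 58.5
```

```bash
python3 - <<'E'
from h import *
plan([.5609,-.1327,.037],5.9);print(env.sense()["wrist_force"])
E
```

```text
grip [ 546.6 -134.8   39.2] psi 5.79 tilt 0.08 t 36.4 q6 1.21 
  turn -0.018 | shift before [ 0.722 -0.033  0.112] after [ 0.722 -0.032  0.112]
[ 0.19077733  0.58050604 -1.41252548]
```

step_arm([
  [[10,0.2,0,0.05,0],[10,0.2,0,0,0],[10,0.15,0,0,0],[10,0,0,0,0]],
])

```text
time: 36.8
tool_pos: [0.5564, -0.1337, 0.1932]
tool_rot: [0.999, 0.05, 0.0, 0.0]
wrist_force: [0.7, 0.8, -1.7]
grip_width: 0.0155
finger_force: 58.5
```

step_arm([
  [[10,0.1,0,0,0],[10,0,0,0,0]],
])

```text
time: 37.0
tool_pos: [0.5582, -0.1335, 0.1932]
tool_rot: [0.999, 0.05, 0.0, 0.0]
wrist_force: [0.9, 0.3, -1.2]
grip_width: 0.0153
finger_force: 58.5
```

step_arm([
  [[10,0.1,0,0,0],[10,0,0,0,0]],
])

```text
time: 37.2
tool_pos: [0.5595, -0.1332, 0.1929]
tool_rot: [0.999, 0.05, -0.001, -0.0]
wrist_force: [-2.6, -1.0, -1.7]
grip_width: 0.0156
finger_force: 58.4
```

step_arm([
  [[10,0.1,0,0,0],[10,0,0,0,0]],
])

```text
time: 37.4
tool_pos: [0.5601, -0.1329, 0.1925]
tool_rot: [0.999, 0.05, -0.003, -0.001]
wrist_force: [-9.4, -0.1, 2.7]
grip_width: 0.0152
finger_force: 59.1
```

step_arm([
  [[10,0.1,0,0,0],[10,0.05,0,0,0],[10,0,0,0,0]],
])

```text
time: 37.7
tool_pos: [0.561, -0.1325, 0.1922]
tool_rot: [0.999, 0.05, -0.006, -0.001]
wrist_force: [-19.2, -2.4, 9.2]
grip_width: 0.0152
finger_force: 60.1
```

step_arm([
  [[40,-0.1,0,0,0],[40,0,0,0,0],[40,0,0,-0.5,0],[40,0,0,-1,0],[40,0,0,-1,0]],
])

```text
time: 38.2
tool_pos: [0.5636, -0.133, 0.2443]
tool_rot: [0.999, 0.05, 0.0, 0.0]
wrist_force: [0.6, -0.1, -0.4]
grip_width: 0.04
finger_force: 0.0
```

step_arm([
  [[50,0,0,-1,0],[50,0,0,-0.7,0],[50,0,0,0,0]],
])

```text
time: 38.5
tool_pos: [0.5642, -0.1332, 0.2797]
tool_rot: [0.999, 0.05, 0.002, 0.001]
wrist_force: [0.4, 0.4, 0.0]
grip_width: 0.0498
finger_force: 0.0
```

```bash
python3 - <<'E'
from h import *
look("5")
plan([.3840,.2083,.115],90.5)
E
```

```text
scene tab [384.1 209.6] 27 yaw b 90.8 deck [383.6 263.1 137.9  53.5 -89.6]
top tab [383.2 206.9] 29 yaw b 89.6 deck [383.3 259.6 129.2  48.3 -89.6]
grip [ 563.3 -133.   122.3] psi 5.78 tilt 0.05 t 38.6 q6 1.22 
  turn -14.12 | shift before [ -7.202 -17.879   0.366] after [17.14  -8.816  0.366]
```

step_arm([
  [[50,-0.4,-1,0,0],[50,-0.4,-1,0,0],[50,-0.4,-1,0,0],[50,-0.4,-1,0,0],[50,-0.4,-1,0,0]],
])

```text
time: 39.1
tool_pos: [0.512, -0.0361, 0.2762]
tool_rot: [0.999, 0.051, -0.001, -0.0]
wrist_force: [-0.2, 1.0, 0.9]
grip_width: 0.0503
finger_force: 0.0
```

step_arm([
  [[50,-0.4,-1,0,0],[50,-0.4,-1,0,0],[50,-0.4,-1,0,0],[50,-0.4,-1,0,0],[50,-0.4,-1,0,0]],
])

```text
time: 39.6
tool_pos: [0.462, 0.0592, 0.2764]
tool_rot: [0.999, 0.051, -0.001, 0.0]
wrist_force: [0.0, -0.3, 0.2]
grip_width: 0.0499
finger_force: 0.0
```

step_arm([
  [[50,-0.4,-1,0,0],[50,-0.4,-1,0,0],[50,-0.4,-1,0,0],[50,-0.4,-1,0,0],[50,-0.4,-1,0,0]],
])

```text
time: 40.1
tool_pos: [0.4121, 0.1544, 0.2765]
tool_rot: [0.999, 0.051, -0.001, 0.0]
wrist_force: [0.3, 0.2, -0.1]
grip_width: 0.0499
finger_force: 0.0
```

step_arm([
  [[50,-0.4,-1,0,0],[50,-0.4,-1,0,0],[50,-0.4,-0.9,0,0],[50,0,0,0,-0.95],[50,0,0,0,-0.95]],
])

```text
time: 40.6
tool_pos: [0.3824, 0.2094, 0.2764]
tool_rot: [0.988, 0.152, -0.001, 0.0]
wrist_force: [0.6, -0.4, 0.7]
grip_width: 0.05
finger_force: 0.0
```

step_arm([
  [[50,0,0,0,-0.95],[50,0,0,0,-0.95],[50,0,0,0,-0.95],[50,0,0,0,-0.95],[50,0,0,0,-0.95]],
])

```text
time: 41.1
tool_pos: [0.3828, 0.2088, 0.2764]
tool_rot: [0.921, 0.39, -0.001, 0.0]
wrist_force: [-0.1, -0.8, 0.6]
grip_width: 0.0499
finger_force: 0.0
```

step_arm([
  [[50,0,0,0,-0.95],[50,0,0,0,-0.95],[50,0,0,0,-0.95],[50,0,0,0,-0.95],[50,0,0,0,-0.95]],
])

```text
time: 41.6
tool_pos: [0.3828, 0.2088, 0.2764]
tool_rot: [0.796, 0.605, -0.001, -0.0]
wrist_force: [-0.3, -0.2, 0.1]
grip_width: 0.0501
finger_force: 0.0
```

step_arm([
  [[50,0,0,0,-0.95],[50,0,0,0,-0.95],[50,0,0,0,-0.8],[50,0,0,0,0]],
])

```text
time: 42.0
tool_pos: [0.3829, 0.2088, 0.2765]
tool_rot: [0.704, 0.71, -0.001, -0.0]
wrist_force: [-0.2, 0.0, -0.7]
grip_width: 0.05
finger_force: 0.0
```

```bash
python3 - <<'E'
from h import *
plan([.3837,.2083,.036],90.2)
E
```

```text
grip [382.7 208.7 121.5] psi 90.45 tilt 0.09 t 42.0 q6 0.46 
  turn 0.041 | shift before [-0.021  0.051  4.276] after [-0.021  0.051  4.276]
```

step_arm([
  [[50,0,0.05,0.8,0.04],[50,0,0,1,0],[50,0,0,1,0],[50,0,0,1,0],[50,0,0,0.4,0]],
])

```text
time: 42.5
tool_pos: [0.3838, 0.2086, 0.1915]
tool_rot: [0.707, 0.707, -0.002, -0.001]
wrist_force: [0.1, -0.2, -0.3]
grip_width: 0.0503
finger_force: 0.0
```

step_arm([
  [[50,0,0,0.08,0],[10,0,0,0,0],[10,0,0,0,0],[10,0,0,0,0],[10,0,0,0,0]],
])

```text
time: 43.0
tool_pos: [0.385, 0.2089, 0.1924]
tool_rot: [0.706, 0.708, 0.001, 0.0]
wrist_force: [-0.9, 1.0, 7.0]
grip_width: 0.0153
finger_force: 59.2
```

step_arm([
  [[10,0,0,-0.5,0],[10,0,0,-1,0],[10,0,0,-1,0],[10,0,0,-1,0],[10,0,0,-0.5,0]],
])

```text
time: 43.5
tool_pos: [0.385, 0.2088, 0.2735]
tool_rot: [0.706, 0.708, 0.001, 0.0]
wrist_force: [-0.1, 0.0, -2.5]
grip_width: 0.0152
finger_force: 58.6
```

step_arm([
  [[10,-0.6,0.1,0,0],[10,-1,0.12,0,0],[10,-1,0.12,0,0],[10,-1,0.12,0,0],[10,-1,0.12,0,0]],
])

```text
time: 44.0
tool_pos: [0.3961, 0.1152, 0.2708]
tool_rot: [0.706, 0.708, -0.001, -0.0]
wrist_force: [0.6, 0.6, -1.1]
grip_width: 0.0152
finger_force: 58.5
```

step_arm([
  [[10,-1,0.12,0,0],[10,-1,0.12,0,0],[10,-1,0.12,0,0],[10,-1,0.12,0,0],[10,-1,0.12,0,0]],
])

```text
time: 44.5
tool_pos: [0.4082, 0.0153, 0.2707]
tool_rot: [0.706, 0.708, -0.001, -0.001]
wrist_force: [-0.7, 0.6, -1.7]
grip_width: 0.0149
finger_force: 58.5
```

step_arm([
  [[10,-1,0.12,0,0],[10,-1,0.12,0,0],[10,-1,0.12,0,0],[10,-1,0.12,0,0],[10,-1,0.12,0,0]],
])

```text
time: 45.0
tool_pos: [0.4203, -0.0846, 0.2707]
tool_rot: [0.706, 0.708, -0.001, -0.001]
wrist_force: [-0.4, -0.9, -1.8]
grip_width: 0.0152
finger_force: 58.5
```

step_arm([
  [[10,-1,0.12,0,0],[10,-1,0.12,0,0],[10,-1,0.12,0,0],[10,-1,0.12,0,0],[10,-1,0.12,0,0]],
])

```text
time: 45.5
tool_pos: [0.4324, -0.1844, 0.2705]
tool_rot: [0.706, 0.708, -0.0, -0.001]
wrist_force: [-0.1, 0.7, -1.6]
grip_width: 0.0152
finger_force: 58.5
```

step_arm([
  [[10,-1,0.12,0,0],[10,-0.5,0.12,0,0],[10,0,0,0,0.5],[10,0,0,0,1],[10,0,0,0,1]],
])

```text
time: 46.0
tool_pos: [0.4375, -0.2132, 0.2708]
tool_rot: [0.794, 0.608, -0.0, -0.001]
wrist_force: [-1.2, -0.6, -2.1]
grip_width: 0.015
finger_force: 58.6
```

step_arm([
  [[10,0,0,0,1],[10,0,0,0,1],[10,0,0,0,1],[10,0,0,0,1],[10,0,0,0,1]],
])

```text
time: 46.5
tool_pos: [0.4375, -0.213, 0.2708]
tool_rot: [0.924, 0.382, -0.001, -0.001]
wrist_force: [-0.1, 0.9, -1.1]
grip_width: 0.0153
finger_force: 58.6
```

step_arm([
  [[10,0,0,0,1],[10,0,0,0,1],[10,0,0,0,1],[10,0,0,0,1],[10,0,0,0,1]],
])

```text
time: 47.0
tool_pos: [0.4375, -0.213, 0.2708]
tool_rot: [0.992, 0.13, -0.001, -0.001]
wrist_force: [0.8, 0.5, -2.4]
grip_width: 0.0152
finger_force: 58.6
```

step_arm([
  [[10,0,0,0,1],[10,0,0,0,0.55],[10,0,0,0,0],[10,0,0,0,0]],
])

```text
time: 47.4
tool_pos: [0.4378, -0.2131, 0.2711]
tool_rot: [0.999, 0.052, -0.0, -0.0]
wrist_force: [-0.2, 0.9, -1.4]
grip_width: 0.0154
finger_force: 58.5
```

```bash
python3 - <<'E'
from h import *
plan([.4386,-.2138,.0375],5.9)
E
```

```text
grip [ 437.6 -213.   116.1] psi 5.92 tilt 0.07 t 47.4 q6 0.99 
  turn 0.004 | shift before [0.045 0.046 3.928] after [0.045 0.046 3.928]
```

step_arm([
  [[10,0,0.03,0.8,0],[10,0,0,1,0],[10,0,0,1,0],[10,0,0,0.6,0],[10,0,0,0.25,0]],
])

```text
time: 47.9
tool_pos: [0.4378, -0.2136, 0.1973]
tool_rot: [0.999, 0.051, -0.001, -0.001]
wrist_force: [-0.4, 0.6, -1.3]
grip_width: 0.0152
finger_force: 58.5
```

step_arm([
  [[10,0,0,0.15,0],[10,0,0,0.05,0],[10,0.3,0,0,0],[10,0.5,0,0,0],[10,0.5,0,0,0]],
])

```text
time: 48.4
tool_pos: [0.4654, -0.2112, 0.1951]
tool_rot: [0.999, 0.051, 0.001, 0.0]
wrist_force: [-0.5, 0.3, -2.4]
grip_width: 0.0152
finger_force: 58.5
```

step_arm([
  [[10,0.5,0,0,0],[10,0.5,0,0,0],[10,0.5,0,0,0],[10,0.5,0,0,0],[10,0.5,0,0,0]],
])

```text
time: 48.9
tool_pos: [0.5147, -0.2059, 0.1945]
tool_rot: [0.999, 0.051, -0.0, -0.0]
wrist_force: [-0.5, -0.3, -1.2]
grip_width: 0.0151
finger_force: 58.5
```

step_arm([
  [[10,0.5,0,0,0],[10,0.5,0,0,0],[10,0.5,0,0,0],[10,0.4,0,0,0],[10,0,0,0,0]],
])

```text
time: 49.4
tool_pos: [0.5528, -0.2021, 0.1947]
tool_rot: [0.999, 0.051, 0.001, 0.0]
wrist_force: [-0.5, 0.1, -2.0]
grip_width: 0.0154
finger_force: 58.5
```

```bash
python3 - <<'E'
from h import *
plan([.5679,-.2003,.0375],5.9);print(env.sense()["wrist_force"])
E
```

```text
grip [ 553.  -202.2   39.7] psi 5.86 tilt 0.08 t 49.4 q6 1.1 
  turn -0.006 | shift before [ 0.75  -0.02   0.108] after [ 0.75  -0.019  0.108]
[-0.52915739  0.09909545 -2.00340416]
```

step_arm([
  [[10,0.2,0,0.08,0],[10,0.2,0,0,0],[10,0.15,0,0,0],[10,0,0,0,0]],
])

```text
time: 49.8
tool_pos: [0.5629, -0.2011, 0.193]
tool_rot: [0.999, 0.051, 0.0, 0.0]
wrist_force: [1.2, 0.7, -2.1]
grip_width: 0.015
finger_force: 58.5
```

step_arm([
  [[10,0.1,0,0,0],[10,0,0,0,0]],
])

```text
time: 50.0
tool_pos: [0.5647, -0.2009, 0.193]
tool_rot: [0.999, 0.051, 0.0, 0.0]
wrist_force: [0.2, -0.9, -1.8]
grip_width: 0.0154
finger_force: 58.5
```

step_arm([
  [[10,0.1,0,0,0],[10,0,0,0,0]],
])

```text
time: 50.2
tool_pos: [0.5667, -0.2006, 0.193]
tool_rot: [0.999, 0.051, 0.0, 0.0]
wrist_force: [0.5, -0.0, -1.3]
grip_width: 0.0152
finger_force: 58.5
```

step_arm([
  [[10,0.1,0,0,0],[10,0,0,0,0]],
])

```text
time: 50.4
tool_pos: [0.5676, -0.2002, 0.1925]
tool_rot: [0.999, 0.051, -0.002, -0.001]
wrist_force: [-4.1, -0.7, -1.2]
grip_width: 0.0156
finger_force: 58.5
```

step_arm([
  [[10,0.1,0,0,0],[10,0,0,0,0]],
])

```text
time: 50.6
tool_pos: [0.5683, -0.1999, 0.1921]
tool_rot: [0.999, 0.051, -0.003, -0.001]
wrist_force: [-11.2, -0.8, 3.5]
grip_width: 0.0152
finger_force: 59.1
```

step_arm([
  [[10,0.1,0,0,0],[10,0,0,0,0]],
])

```text
time: 50.8
tool_pos: [0.569, -0.1995, 0.1918]
tool_rot: [0.999, 0.051, -0.005, -0.002]
wrist_force: [-18.1, -0.1, 6.0]
grip_width: 0.015
finger_force: 59.7
```

step_arm([
  [[40,-0.1,0,0,0],[40,0,0,0,0],[40,0,0,-0.5,0],[40,0,0,-1,0],[40,0,0,-1,0]],
])

```text
time: 51.3
tool_pos: [0.5711, -0.2002, 0.2441]
tool_rot: [0.999, 0.051, 0.0, 0.0]
wrist_force: [0.5, 0.2, -0.0]
grip_width: 0.0401
finger_force: 0.0
```

step_arm([
  [[60,0,0,-1,0],[60,0,0,-1,0],[60,0,0,-1,0],[60,0,0,-1,0],[60,0,0,-1,0]],
])

```text
time: 51.8
tool_pos: [0.5709, -0.2002, 0.345]
tool_rot: [0.999, 0.051, 0.001, 0.0]
wrist_force: [0.4, 0.2, -0.8]
grip_width: 0.0602
finger_force: 0.0
```

step_arm([
  [[60,-1,0,-1,0],[60,-1,0,0,0],[60,-1,0,0,0],[60,-1,0,0,0],[60,-1,0,0,0]],
])

```text
time: 52.3
tool_pos: [0.4707, -0.2104, 0.3641]
tool_rot: [0.999, 0.051, 0.001, 0.001]
wrist_force: [-0.1, -0.3, 0.2]
grip_width: 0.0601
finger_force: 0.0
```

step_arm([
  [[60,-1,0,0,0],[60,0,0,0,0]],
])

```text
time: 52.5
tool_pos: [0.4496, -0.2124, 0.3637]
tool_rot: [0.999, 0.05, 0.0, 0.0]
wrist_force: [0.2, 0.2, -0.5]
grip_width: 0.0598
finger_force: 0.0
```

```bash
python3 - <<'E'
from h import *
O=np.array([.637,-.0912]);a=np.radians(5.9);ex=np.array([np.cos(a),np.sin(a)]);ey=np.array([-ex[1],ex[0]])
for n in("scene","top"):
    p,d=env.read_camera(n);cv2.imwrite(f"pics/{n}6.png",p);np.save(f"{n}6.npy",d)
    P,h=cloud(n,p,d,0,0,512,384);P=P.copy();P[:,:2]+=BIAS[n]
    D=np.c_[(P[:,:2]-O)@ex,(P[:,:2]-O)@ey,P[:,2]]*1000
    for y in(-102,-34,34,102):
        m=(abs(D[:,0]+80)<30)&(abs(D[:,1]-y)<20)&(D[:,2]>45)&(D[:,2]<58)
        if m.sum()>3:print(n,y,m.sum(),D[m].mean(0).round(1))
    m=(np.hypot(P[:,0]-.517,P[:,1]+.345)<.05)
    k=P[m&(P[:,2]>.132)&(P[:,2]<.145)];s=P[m&(abs(P[:,2]-.05)<.004)&(h[:,0]>95)&(h[:,0]<130)]
    print(n,"key",len(k),mr(k) if len(k)>5 else"",k.mean(0).round(4) if len(k) else "","stand",len(s),mr(s) if len(s)>9 else"")
    m=(abs(D[:,0]-10)<25)&(abs(D[:,1])<25)&(D[:,2]>53)&(D[:,2]<63)
    print("knob",m.sum(),D[m].mean(0).round(1),mr(P[m]))
plan([.5165,-.3445,.16],90)
p=cv2.imread("pics/scene6.png");cv2.imwrite("pics/s6c.png",crop(p,90,130,330,310,3.2))
E
```

```text
scene -102 41 [ -81. -100.   50.]
scene -34 40 [-81.8 -32.5  49.7]
scene 34 39 [-80.   34.9  49.4]
scene 102 37 [-80.1 102.5  49.6]
scene key 62 [ 514.7 -344.5   25.7   24.9   -1.2] [ 0.5167 -0.3446  0.1385] stand 224 [ 515.3 -345.    63.4   59.    -1.8]
knob 101 [ 8.7  0.8 58. ] [644.2 -89.2  38.7  37.    4.5]
top -102 30 [ -80.5 -100.2   50. ]
top -34 33 [-79.2 -33.   50.7]
top 34 31 [-80.8  33.7  50.8]
top 102 30 [-80.4 101.9  50.1]
top key 0   stand 0 
knob 65 [ 8.3  0.1 58.5] [646.1 -90.5  36.7  34.2  89.8]
grip [ 452.1 -212.8  209. ] psi 5.8 tilt 0.15 t 52.6 q6 1.01 
  turn -14.033 | shift before [2.539 6.877 2.449] after [-6.586  3.221  2.449]
```

View pics/s6c.png

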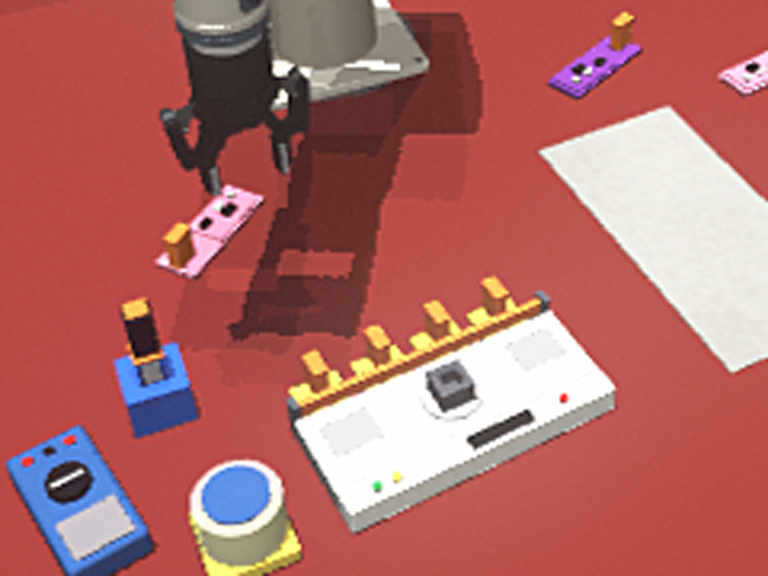

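step_arm([
  [[60,0,0,0,-0.99],[60,0,0,0,-0.99],[60,0,0,0,-0.99],[60,0,0,0,-0.99],[60,0,0,0,-0.99]],
])

```text
time: 53.1
tool_pos: [0.4525, -0.2125, 0.3634]
tool_rot: [0.952, 0.307, 0.001, 0.001]
wrist_force: [-0.5, -0.4, 0.3]
grip_width: 0.0597
finger_force: 0.0
```

step_arm([
  [[60,0,0,0,-0.99],[60,0,0,0,-0.99],[60,0,0,0,-0.99],[60,0,0,0,-0.99],[60,0,0,0,-0.99]],
])

```text
time: 53.6
tool_pos: [0.4525, -0.2125, 0.3634]
tool_rot: [0.841, 0.541, 0.001, 0.001]
wrist_force: [0.9, 0.0, -0.5]
grip_width: 0.0599
finger_force: 0.0
```

step_arm([
  [[60,0,0,0,-0.99],[60,0,0,0,-0.99],[60,0,0,0,-0.99],[60,0,0,0,-0.99],[60,0,0,0,0]],
])

```text
time: 54.1
tool_pos: [0.4524, -0.2124, 0.3633]
tool_rot: [0.713, 0.701, 0.0, 0.001]
wrist_force: [0.5, 0.8, 0.7]
grip_width: 0.0597
finger_force: 0.0
```

step_arm([
  [[60,-0.9,0.45,0,0],[60,-0.9,0.45,0,0],[60,-0.9,0.45,0,0],[60,-0.9,0.45,0,0],[60,-0.9,0.45,0,0]],
])

```text
time: 54.6
tool_pos: [0.4957, -0.304, 0.3631]
tool_rot: [0.714, 0.7, 0.0, 0.0]
wrist_force: [1.3, -0.3, 0.2]
grip_width: 0.0601
finger_force: 0.0
```

step_arm([
  [[60,-0.9,0.45,0,0],[60,-0.9,0.45,0,0],[60,0,0,0,0],[60,0,0,0,0]],
])

```text
time: 55.0
tool_pos: [0.5122, -0.3394, 0.3627]
tool_rot: [0.714, 0.7, 0.0, -0.0]
wrist_force: [-0.5, 1.0, -0.2]
grip_width: 0.0594
finger_force: 0.0
```

```bash
python3 - <<'E'
from h import *
plan([.5162,-.3448,.112],89)
E
```

```text
grip [ 512.1 -339.4  207.7] psi 88.88 tilt 0.03 t 55.0 q6 -0.59 
  turn -0.021 | shift before [-0.268  0.209  4.783] after [-0.269  0.208  4.783]
```

step_arm([
  [[60,-0.27,0.21,0,0],[60,0,0,0.8,0],[60,0,0,1,0],[60,0,0,1,0],[60,0,0,1,0]],
])

```text
time: 55.5
tool_pos: [0.5162, -0.3445, 0.2865]
tool_rot: [0.713, 0.701, 0.0, 0.0]
wrist_force: [0.4, -0.6, 0.7]
grip_width: 0.0601
finger_force: 0.0
```

step_arm([
  [[60,0,0,0.7,0],[60,0,0,0.28,0],[60,0,0,0,0],[60,0,0,0,0]],
])

```text
time: 55.9
tool_pos: [0.5164, -0.3451, 0.268]
tool_rot: [0.713, 0.701, 0.0, 0.0]
wrist_force: [1.1, -0.1, 0.5]
grip_width: 0.0598
finger_force: 0.0
```

step_arm([
  [[20,0,0,0,0],[20,0,0,0,0],[20,0,0,0,0],[20,0,0,0,0],[20,0,0,0,0]],
], force=50)

```text
time: 56.4
tool_pos: [0.5162, -0.3452, 0.2681]
tool_rot: [0.713, 0.701, 0.0, 0.0]
wrist_force: [-1.2, 0.5, 6.1]
grip_width: 0.0251
finger_force: 48.9
```

```bash
python3 - <<'E'
from h import *
plan([.5162,-.3448,.112],89);print(env.sense()["wrist_force"],env.sense()["ft_torque"])
E
```

```text
grip [ 516.3 -345.3  113.1] psi 88.99 tilt 0.06 t 56.4 q6 -0.59 
  turn -0.001 | shift before [ 0.022 -0.006  0.057] after [ 0.022 -0.006  0.057]
[-1.20585248  0.52673013  6.062722  ] [ 0.05293596  0.27727696 -0.00247011]
```

step_arm([
  [[20,0,0,-0.5,0],[20,0,0,-1,0],[20,0,0,-1,0],[20,0,0,-1,0],[20,0,0,-1,0]],
])

```text
time: 56.9
tool_pos: [0.5159, -0.3449, 0.3584]
tool_rot: [0.713, 0.701, 0.0, -0.0]
wrist_force: [0.3, 0.1, -1.0]
grip_width: 0.0251
finger_force: 49.6
```

step_arm([
  [[20,0,0,-0.5,0],[20,0.5,0.24,0,0],[20,1,0.48,0,0],[20,1,0.48,0,0],[20,1,0.48,0,0]],
])

```text
time: 57.4
tool_pos: [0.5509, -0.2741, 0.366]
tool_rot: [0.713, 0.701, -0.0, -0.001]
wrist_force: [-0.2, 0.3, -0.8]
grip_width: 0.0258
finger_force: 49.7
```

step_arm([
  [[20,1,0.48,0,0],[20,1,0.48,0,0],[20,1,0.48,0,0],[20,1,0.48,0,0],[20,1,0.48,0,0]],
])

```text
time: 57.9
tool_pos: [0.6007, -0.1747, 0.3659]
tool_rot: [0.713, 0.701, -0.0, -0.001]
wrist_force: [-0.5, -0.0, -1.6]
grip_width: 0.0257
finger_force: 49.7
```

step_arm([
  [[20,1,0.48,0,0],[20,1,0.48,0,0],[20,1,0.48,0,0],[20,1,0.48,0,0],[20,0.4,0.24,0,0]],
])

```text
time: 58.4
tool_pos: [0.6456, -0.0869, 0.3659]
tool_rot: [0.713, 0.701, -0.0, -0.001]
wrist_force: [-0.4, 0.4, -0.9]
grip_width: 0.0254
finger_force: 49.7
```

step_arm([
  [[20,0,0,0,-0.6],[20,0,0,0,-0.55],[20,0,0,0,0],[20,0,0,0,0]],
])

```text
time: 58.8
tool_pos: [0.6451, -0.0893, 0.3667]
tool_rot: [0.67, 0.742, -0.0, -0.0]
wrist_force: [0.4, -0.6, -1.4]
grip_width: 0.0251
finger_force: 49.7
```

```bash
python3 - <<'E'
from h import *
plan([.6459,-.0901,.1641],95.9)
O=np.array([.637,-.0912])
for n in("scene","top"):
    p,d=env.read_camera(n);cv2.imwrite(f"pics/{n}7.png",p);np.save(f"{n}7.npy",d)
p=cv2.imread("pics/scene7.png");cv2.imwrite("pics/s7c.png",crop(p,160,170,310,290,5))
P,h=cloud("scene",p,np.load("scene7.npy"),160,170,310,290);P=P.copy();P[:,:2]+=BIAS["scene"]
m=(np.hypot(P[:,0]-.646,P[:,1]+.09)<.03)
s=P[m&(P[:,2]>.113)&(P[:,2]<.17)];print("shank",len(s),s.mean(0).round(4),s.min(0).round(4))
E
```

```text
grip [644.9 -89.3 211.7] psi 95.8 tilt 0.06 t 58.8 q6 -0.26 
  turn -0.017 | shift before [-0.047  0.044  2.38 ] after [-0.047  0.044  2.38 ]
shank 90 [ 0.6483 -0.0901  0.1421] [ 0.6338 -0.0974  0.1135]
```

View pics/s7c.png

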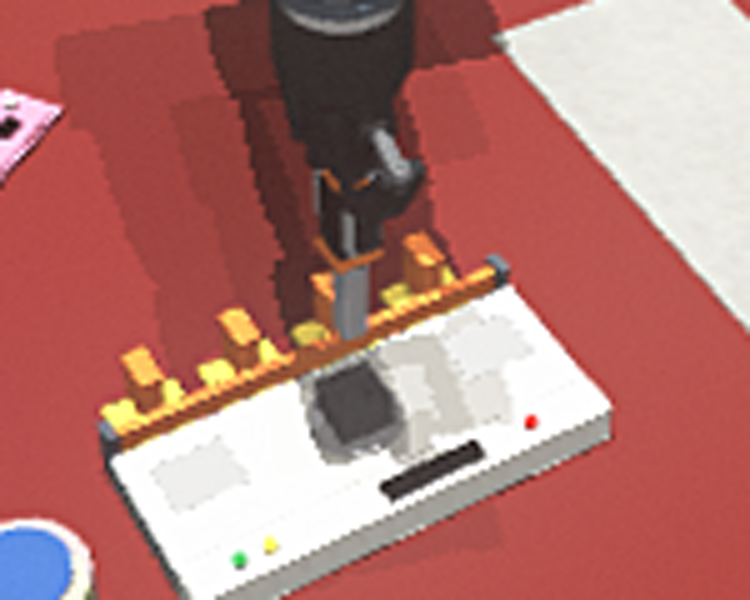

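step_arm([
  [[20,-0.05,0.04,0.6,0],[20,0,0,0.8,0],[20,0,0,0.6,0],[20,0,0,0.3,0],[20,0,0,0,0]],
])

```text
time: 59.4
tool_pos: [0.6458, -0.0901, 0.3194]
tool_rot: [0.67, 0.742, -0.001, -0.001]
wrist_force: [-0.9, 0.1, -0.9]
grip_width: 0.026
finger_force: 49.7
```

step_arm([
  [[20,0,0,0.1,0],[20,0,0,0.1,0],[20,0,0,0,0]],
])

```text
time: 59.7
tool_pos: [0.6463, -0.0901, 0.3175]
tool_rot: [0.67, 0.743, 0.0, 0.0]
wrist_force: [0.4, 0.2, -1.3]
grip_width: 0.0254
finger_force: 49.7
```

step_arm([
  [[20,0,0,0.1,0],[20,0,0,0.1,0],[20,0,0,0,0]],
])

```text
time: 60.0
tool_pos: [0.6462, -0.0901, 0.3132]
tool_rot: [0.67, 0.743, 0.0, 0.0]
wrist_force: [-0.1, -0.4, -0.9]
grip_width: 0.0253
finger_force: 49.8
```

step_arm([
  [[20,0,0,0.1,0],[20,0,0,0,0]],
])

```text
time: 60.2
tool_pos: [0.6463, -0.0899, 0.3113]
tool_rot: [0.67, 0.742, 0.0, -0.0]
wrist_force: [0.3, 1.2, -1.5]
grip_width: 0.0254
finger_force: 49.9
```

```bash
python3 - <<'E'
from h import *
plan([.6459,-.0901,.1436],95.9);print(env.sense()["wrist_force"],env.sense()["ft_torque"])
E
```

```text
grip [646.3 -89.9 156.3] psi 95.88 tilt 0.03 t 60.2 q6 -0.26 
  turn -0.003 | shift before [-0.01  -0.021  0.633] after [-0.01  -0.021  0.633]
[ 0.3349454   1.18057019 -1.47975263] [ 0.28195651 -0.11556531 -0.00318694]
```

step_arm([
  [[20,0,0,0.1,0],[20,0,0,0.1,0],[20,0,0,0,0]],
])

```text
time: 60.5
tool_pos: [0.6462, -0.09, 0.3068]
tool_rot: [0.67, 0.742, -0.0, -0.0]
wrist_force: [0.6, 2.1, -2.6]
grip_width: 0.0254
finger_force: 49.8
```

step_arm([
  [[20,0,0,0.1,0],[20,0,0,0.1,0],[20,0,0,0,0]],
])

```text
time: 60.8
tool_pos: [0.6462, -0.09, 0.303]
tool_rot: [0.67, 0.742, 0.0, -0.0]
wrist_force: [0.4, 3.2, -0.9]
grip_width: 0.0256
finger_force: 49.8
```

step_arm([
  [[20,0,0,0.1,0],[20,0,0,0.08,0],[20,0,0,0,0]],
])

```text
time: 61.1
tool_pos: [0.6462, -0.09, 0.2995]
tool_rot: [0.67, 0.742, 0.0, -0.0]
wrist_force: [-0.2, 2.8, -2.3]
grip_width: 0.0252
finger_force: 49.8
```

```bash
python3 - <<'E'
from h import *
plan([.6459,-.0901,.1436],95.9);print(env.sense()["wrist_force"],env.sense()["ft_torque"])
E
```

```text
grip [646.2 -90.  144.5] psi 95.89 tilt 0.01 t 61.1 q6 -0.26 
  turn -0.002 | shift before [-0.003 -0.016  0.044] after [-0.003 -0.016  0.044]
[-0.22729723  2.82286492 -2.30203409] [ 0.92303727 -0.16132397 -0.03476144]
```

step_arm([
  [[20,0.04,0,0,0.5],[20,0,0,0,0.8],[20,0,0,0,0.8],[20,0,0,0,0]],
])

```text
time: 61.5
tool_pos: [0.6464, -0.0893, 0.2996]
tool_rot: [0.747, 0.664, 0.0, 0.0]
wrist_force: [1.8, 3.7, -0.6]
grip_width: 0.0254
finger_force: 49.7
```

step_arm([
  [[20,0,0,0,0.7],[20,0,0,0,0.7],[20,0,0,0,0.7],[20,0,0,0,0]],
])

```text
time: 61.9
tool_pos: [0.6464, -0.0894, 0.2997]
tool_rot: [0.815, 0.579, 0.0, 0.0]
wrist_force: [3.0, 1.4, -1.6]
grip_width: 0.0255
finger_force: 49.6
```

```bash
python3 - <<'E'
from h import *
plan([.6462,-.0895,.1436],14);print(env.sense()["wrist_force"],env.sense()["ft_torque"])
E
```

```text
grip [646.5 -89.4 144.7] psi 70.78 tilt 0.05 t 61.9 q6 0.18 
  turn 9.463 | shift before [-0.009 -0.013  0.054] after [-0.016  0.     0.054]
[ 2.95702848  1.42707402 -1.59837956] [ 0.67054499 -0.52221461 -0.03719801]
```

step_arm([
  [[20,0,0,0,0.7],[20,0,0,0,0.7],[20,0,0,0,0.7],[20,0,0,0,0.7],[20,0,0,0,0]],
])

```text
time: 62.4
tool_pos: [0.6464, -0.0895, 0.2997]
tool_rot: [0.891, 0.454, 0.0, 0.0]
wrist_force: [2.2, 2.1, -2.3]
grip_width: 0.0252
finger_force: 49.6
```

step_arm([
  [[20,0,0,0,0.7],[20,0,0,0,0.7],[20,0,0,0,0.7],[20,0,0,0,0.7],[20,0,0,0,0]],
])

```text
time: 62.9
tool_pos: [0.6464, -0.0895, 0.2997]
tool_rot: [0.948, 0.32, 0.0, 0.0]
wrist_force: [3.2, 0.9, -2.3]
grip_width: 0.0259
finger_force: 49.5
```

step_arm([
  [[20,0,0,0,0.7],[20,0,0,0,0.7],[20,0,0,0,0.7],[20,0,0,0,0.3],[20,0,0,0,0]],
])

```text
time: 63.4
tool_pos: [0.6463, -0.0896, 0.2997]
tool_rot: [0.98, 0.199, 0.0, 0.0]
wrist_force: [2.6, 1.5, -2.7]
grip_width: 0.0255
finger_force: 49.5
```

```bash
cat > bar.py <<'E'
from h import *
import sys
p,d=env.read_camera("scene");cv2.imwrite(f"pics/scene{sys.argv[1]}.png",p)
O=np.array([.637,-.0912]);a=np.radians(5.9);ex=np.array([np.cos(a),np.sin(a)]);ey=np.array([-ex[1],ex[0]])
P,h=cloud("scene",p,d,0,0,512,384);P[:,:2]+=BIAS["scene"];D=np.c_[(P[:,:2]-O)@ex,(P[:,:2]-O)@ey,P[:,2]]*1000
m=(abs(D[:,0]+47)<4)&(abs(D[:,1])<135)&(D[:,2]>15);print("bar z by y",[(y,np.median(D[m&(abs(D[:,1]-y)<20),2]).round(1)) for y in(-100,-50,50,100)])
for y in(-102,-34,34,102):
    k=(abs(D[:,0]+80)<30)&(abs(D[:,1]-y)<20)&(D[:,2]>45)&(D[:,2]<58);print(y,k.sum(),D[k].mean(0).round(1))
E
python3 bar.py 8; python3 - <<'E'
from h import *
plan([.6462,-.0895,.1436],14);print(env.sense()["wrist_force"],env.sense()["ft_torque"])
E
```

```text
bar z by y [(-100, np.float64(28.9)), (-50, np.float64(34.2)), (50, np.float64(487.1)), (100, np.float64(28.4))]
-102 40 [-80.5 -99.   48.9]
-34 41 [-80.9 -32.8  49.9]
34 0 [nan nan nan]
102 37 [-80.4 102.5  50. ]
grip [646.4 -89.6 144.7] psi 22.92 tilt 0.04 t 63.5 q6 1.02 
  turn 1.487 | shift before [-0.006 -0.009  0.056] after [-0.008 -0.008  0.056]
[ 3.27761457  1.07285148 -2.56334439] [ 0.18708233 -0.78123313  0.06077953]bar.py:8: RuntimeWarning: Mean of empty slice.
  k=(abs(D[:,0]+80)<30)&(abs(D[:,1]-y)<20)&(D[:,2]>45)&(D[:,2]<58);print(y,k.sum(),D[k].mean(0).round(1))
  ret = um.true_divide(
```

step_arm([
  [[20,0,0,0,0.5],[20,0,0,0,0.5],[20,0,0,0,0.4],[20,0,0,0,0]],
])

```text
time: 63.85
tool_pos: [0.6463, -0.0896, 0.2997]
tool_rot: [0.992, 0.126, 0.0, 0.0]
wrist_force: [3.3, 0.6, -3.6]
grip_width: 0.0254
finger_force: 49.5
```

```bash
python3 - <<'E'
from h import *
plan([.6462,-.0895,.1436],14);print(env.sense()["wrist_force"],env.sense()["ft_torque"])
E
```

```text
grip [646.4 -89.6 144.7] psi 14.44 tilt 0.04 t 63.9 q6 1.16 
  turn 0.073 | shift before [-0.006 -0.008  0.057] after [-0.006 -0.008  0.057]
[ 3.28485844  0.55293803 -3.5653206 ] [ 0.07287581 -0.76986773  0.00916832]
```

step_arm([
  [[20,0,0,0,0.25],[20,0,0,0,0]],
])

```text
time: 64.05
tool_pos: [0.6463, -0.0895, 0.2998]
tool_rot: [0.994, 0.112, 0.0, 0.0]
wrist_force: [3.9, -0.6, -3.3]
grip_width: 0.0255
finger_force: 49.5
```

```bash
python3 - <<'E'
from h import *
plan([.6462,-.0895,.1436],14);print(env.sense()["wrist_force"],env.sense()["ft_torque"])
E
```

```text
grip [646.3 -89.6 144.8] psi 12.83 tilt 0.04 t 64.0 q6 1.19 
  turn -0.195 | shift before [-0.005 -0.007  0.058] after [-0.005 -0.007  0.058]
[ 3.85795596 -0.6342485  -3.27110474] [-0.04229534 -0.79966838  0.04794513]
```

step_arm([
  [[20,0,0,0,0.25],[20,0,0,0,0.25],[20,0,0,0,0]],
])

```text
time: 64.35
tool_pos: [0.6462, -0.0895, 0.2998]
tool_rot: [0.996, 0.085, 0.0, 0.0]
wrist_force: [4.2, -0.6, -4.4]
grip_width: 0.0251
finger_force: 49.5
```

```bash
python3 - <<'E'
from h import *
plan([.6462,-.0895,.1436],14);print(env.sense()["wrist_force"],env.sense()["ft_torque"])
E
```

```text
grip [646.3 -89.5 144.8] psi 9.77 tilt 0.03 t 64.3 q6 1.24 
  turn -0.705 | shift before [-0.004 -0.003  0.058] after [-0.004 -0.003  0.058]
[ 4.2083992  -0.61372487 -4.35705523] [-0.30700723 -0.85416975  0.31269278]
```

step_arm([
  [[20,0,0,0,0.25],[20,0,0,0,0]],
])

```text
time: 64.55
tool_pos: [0.6462, -0.0895, 0.2998]
tool_rot: [0.997, 0.072, 0.0, 0.0]
wrist_force: [3.8, -1.2, -4.2]
grip_width: 0.0256
finger_force: 49.7
```

```bash
python3 bar.py 9; python3 - <<'E'
from h import *
plan([.6462,-.0895,.1436],14);print(env.sense()["wrist_force"],env.sense()["ft_torque"])
E
```

```text
bar z by y [(-100, np.float64(27.7)), (-50, np.float64(466.8)), (50, np.float64(487.2)), (100, np.float64(27.3))]
-102 42 [-80.8 -99.8  49.8]
-34 42 [-80.4 -32.6  49.8]
34 0 [nan nan nan]
102 24 [-75.6 102.6  50.1]
grip [646.3 -89.5 144.8] psi 8.31 tilt 0.03 t 64.6 q6 1.27 
  turn -0.948 | shift before [-0.003  0.     0.06 ] after [-0.003 -0.     0.06 ]
[ 3.81139758 -1.92322918 -4.04557827] [-0.52782667 -0.95595592  0.58015472]bar.py:8: RuntimeWarning: Mean of empty slice.
  k=(abs(D[:,0]+80)<30)&(abs(D[:,1]-y)<20)&(D[:,2]>45)&(D[:,2]<58);print(y,k.sum(),D[k].mean(0).round(1))
  ret = um.true_divide(
```

step_arm([
  [[20,0,0,0,-0.5],[20,0,0,0,-0.5],[20,0,0,0,-0.3],[20,0,0,0,0]],
])

```text
time: 65.0
tool_pos: [0.6461, -0.0894, 0.3]
tool_rot: [0.99, 0.14, -0.0, -0.0]
wrist_force: [1.6, -1.7, -0.8]
grip_width: 0.0253
finger_force: 49.8
```

```bash
python3 - <<'E'
from h import *
plan([.6462,-.0895,.1436],14);print(env.sense()["wrist_force"],env.sense()["ft_torque"])
E
```

```text
grip [646.1 -89.3 145. ] psi 16.06 tilt 0.02 t 65.0 q6 1.13 
  turn 0.344 | shift before [0.004 0.011 0.068] after [0.005 0.011 0.068]
[ 1.62347492 -1.71716779 -0.83666361] [-0.25012979 -0.56617241  0.03400012]
```

step_arm([
  [[20,0,0,-0.2,0],[20,0,0,-0.4,0],[20,0,0,-0.5,0],[20,0,0,-0.5,0],[20,0,0,-0.5,0]],
])

```text
time: 65.5
tool_pos: [0.6459, -0.0892, 0.343]
tool_rot: [0.99, 0.14, -0.0, -0.0]
wrist_force: [0.1, -0.7, -1.7]
grip_width: 0.0251
finger_force: 49.8
```

step_arm([
  [[20,0,0,-0.6,0],[20,0,0,-0.7,0],[20,0,0,0,0]],
])

```text
time: 65.8
tool_pos: [0.6469, -0.0894, 0.3706]
tool_rot: [0.99, 0.14, 0.002, 0.001]
wrist_force: [-0.2, 0.1, -1.3]
grip_width: 0.0257
finger_force: 49.9
```

```bash
python3 - <<'E'
from h import *
plan([.5163,-.3453,.2131],89);print(env.sense()["ft_torque"])
E
python3 bar.py 10 2>/dev/null; python3 - <<'E'
from h import *
p=cv2.imread("pics/scene10.png");cv2.imwrite("pics/s10c.png",crop(p,160,170,310,290,5))
E
```

```text
grip [647.5 -89.5 215.6] psi 16.09 tilt 0.24 t 65.8 q6 1.13 
  turn -12.152 | shift before [-9.847 10.47   0.126] after [-12.901  -6.336   0.126]
[1.28936377e-02 6.63449000e-05 3.83405159e-02]
bar z by y [(-100, np.float64(28.3)), (-50, np.float64(514.6)), (50, np.float64(534.9)), (100, np.float64(27.8))]
-102 40 [-81.1 -99.6  49.6]
-34 41 [-81.3 -32.6  49.5]
34 21 [-85.7  31.8  49.3]
102 36 [-80.6 103.   49.5]
```

View pics/s10c.png

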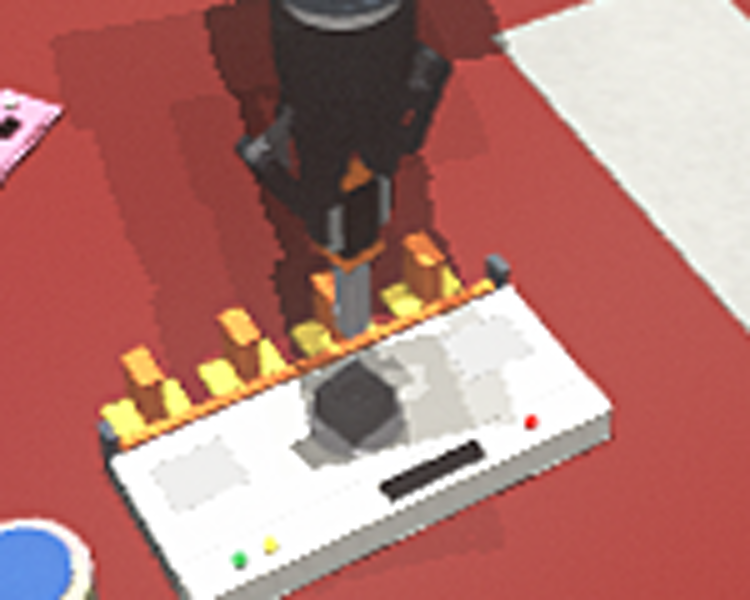

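step_arm([
  [[20,0,0,0,-0.95],[20,0,0,0,-0.95],[20,0,0,0,-0.95],[20,0,0,0,-0.95],[20,0,0,0,-0.95]],
])

```text
time: 66.35
tool_pos: [0.6459, -0.0893, 0.367]
tool_rot: [0.924, 0.381, -0.001, -0.0]
wrist_force: [0.3, 0.3, -0.9]
grip_width: 0.0256
finger_force: 49.8
```

step_arm([
  [[20,0,0,0,-0.95],[20,0,0,0,-0.95],[20,0,0,0,-0.95],[20,0,0,0,-0.95],[20,0,0,0,-0.95]],
])

```text
time: 66.85
tool_pos: [0.6459, -0.0893, 0.3669]
tool_rot: [0.802, 0.597, -0.0, -0.001]
wrist_force: [-0.3, -0.7, -1.4]
grip_width: 0.0256
finger_force: 49.8
```

step_arm([
  [[20,0,0,0,-0.95],[20,0,0,0,-0.95],[20,0,0,0,-0.75],[20,-0.5,-0.25,0,0],[20,-1,-0.5,0,0]],
])

```text
time: 67.35
tool_pos: [0.6305, -0.1188, 0.3671]
tool_rot: [0.713, 0.701, -0.0, -0.0]
wrist_force: [-1.3, -0.2, -2.0]
grip_width: 0.0258
finger_force: 49.9
```

step_arm([
  [[20,-1,-0.5,0,0],[20,-1,-0.5,0,0],[20,-1,-0.5,0,0],[20,-1,-0.5,0,0],[20,-1,-0.5,0,0]],
])

```text
time: 67.85
tool_pos: [0.5778, -0.2195, 0.3673]
tool_rot: [0.714, 0.7, -0.0, -0.0]
wrist_force: [0.0, 0.2, -1.2]
grip_width: 0.0254
finger_force: 49.9
```

step_arm([
  [[20,-1,-0.5,0,0],[20,-1,-0.5,0,0],[20,-1,-0.5,0,0],[20,-1,-0.5,0,0],[20,-1,-0.4,0,0]],
])

```text
time: 68.35
tool_pos: [0.5278, -0.3185, 0.3673]
tool_rot: [0.714, 0.7, -0.0, -0.001]
wrist_force: [-0.5, -0.2, -1.5]
grip_width: 0.0256
finger_force: 49.8
```

step_arm([
  [[20,-0.9,-0.3,0,0],[20,-0.5,-0.2,0,0],[20,0,0,0,0],[20,0,0,0,0]],
])

```text
time: 68.75
tool_pos: [0.5186, -0.345, 0.3675]
tool_rot: [0.714, 0.701, 0.0, -0.0]
wrist_force: [0.3, -1.2, 0.2]
grip_width: 0.0255
finger_force: 49.9
```

```bash
python3 - <<'E'
from h import *
plan([.5163,-.3453,.1700],89)
p,d=env.read_camera("scene");cv2.imwrite("pics/scene11.png",p);cv2.imwrite("pics/s11c.png",crop(p,80,150,230,270,5))
E
```

```text
grip [ 518.6 -344.9  212.5] psi 88.94 tilt 0.03 t 68.8 q6 -0.59 
  turn -0.01 | shift before [-0.022 -0.112  2.126] after [-0.022 -0.112  2.126]
```

View pics/s11c.png

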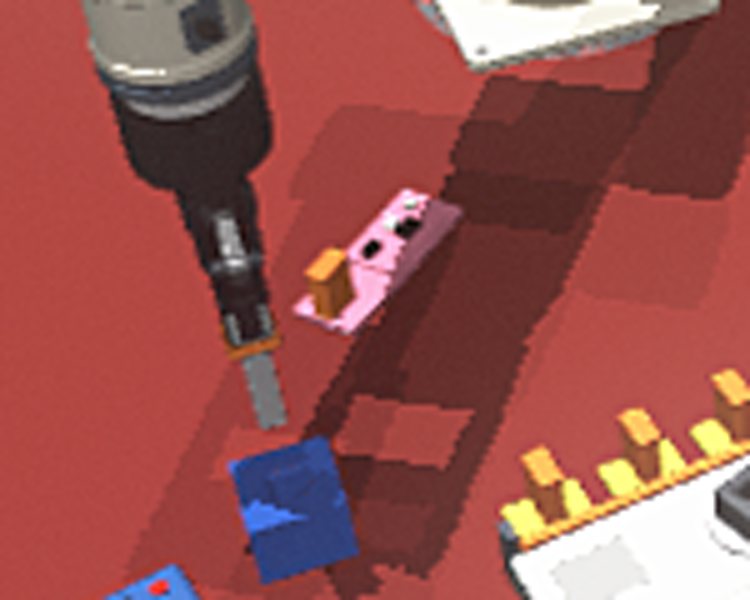

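step_arm([
  [[20,-0.02,-0.11,0,0],[20,0,0,0.6,0],[20,0,0,0.8,0],[20,0,0,0.6,0],[20,0,0,0.4,0]],
])

```text
time: 69.3
tool_pos: [0.516, -0.345, 0.3174]
tool_rot: [0.713, 0.701, -0.0, -0.001]
wrist_force: [0.3, -0.7, -1.0]
grip_width: 0.0257
finger_force: 49.9
```

step_arm([
  [[20,0,0,0.2,0],[20,0,0,0.2,0],[20,0,0,0.2,0],[20,0,0,0,0]],
])

```text
time: 69.7
tool_pos: [0.5164, -0.3455, 0.3074]
tool_rot: [0.713, 0.701, -0.0, -0.0]
wrist_force: [0.5, 0.8, -0.6]
grip_width: 0.0256
finger_force: 49.9
```

step_arm([
  [[20,0,0,0.2,0],[20,0,0,0.2,0],[20,0,0,0.2,0],[20,0,0,0,0]],
])

```text
time: 70.1
tool_pos: [0.5162, -0.3454, 0.2951]
tool_rot: [0.713, 0.701, -0.0, -0.001]
wrist_force: [0.1, 0.5, -0.5]
grip_width: 0.0256
finger_force: 49.9
```

```bash
python3 - <<'E'
from h import *
plan([.5163,-.3453,.1131],89);print(env.sense()["wrist_force"])
E
```

```text
grip [ 516.1 -345.3  140.1] psi 88.99 tilt 0.06 t 70.1 q6 -0.59 
  turn -0.002 | shift before [-0.002  0.011  1.348] after [-0.002  0.011  1.348]
[ 0.06111102  0.46437577 -0.47319431]
```

Inside the hole with no resistance; continue to the bottom.

step_arm([
  [[20,0,0,0.25,0],[20,0,0,0.25,0],[20,0,0,0.25,0],[20,0,0,0.25,0],[20,0,0,0,0]],
])

```text
time: 70.6
tool_pos: [0.5161, -0.3453, 0.2747]
tool_rot: [0.713, 0.701, -0.0, -0.001]
wrist_force: [0.8, -0.1, -0.9]
grip_width: 0.0253
finger_force: 49.9
```

step_arm([
  [[20,0,0,0.15,0],[20,0,0,0.1,0],[20,0,0,0,0]],
])

```text
time: 70.9
tool_pos: [0.5164, -0.3455, 0.2705]
tool_rot: [0.713, 0.701, -0.0, -0.0]
wrist_force: [0.1, -0.7, -1.1]
grip_width: 0.0254
finger_force: 49.9
```

step_arm([
  [[20,0,0,0.08,0],[20,0,0,0.05,0],[20,0,0,0,0]],
])

```text
time: 71.2
tool_pos: [0.5165, -0.3455, 0.2682]
tool_rot: [0.713, 0.701, 0.0, 0.0]
wrist_force: [-0.3, -0.5, -0.0]
grip_width: 0.0255
finger_force: 50.0
```

```bash
python3 - <<'E'
from h import *
plan([.5163,-.3453,.1131],89);print(env.sense()["wrist_force"])
E
```

```text
grip [ 516.5 -345.6  113.2] psi 88.99 tilt 0.02 t 71.2 q6 -0.59 
  turn -0.001 | shift before [ 0.014 -0.011  0.007] after [ 0.014 -0.011  0.007]
[-0.30176844 -0.48393681 -0.0298834 ]
```

Touch the bottom lightly, then release, back off and check.

step_arm([
  [[20,0,0,0.05,0],[20,0,0,0,0]],
])

```text
time: 71.4
tool_pos: [0.5165, -0.3456, 0.2681]
tool_rot: [0.713, 0.701, 0.0, 0.0]
wrist_force: [-1.9, 1.6, 7.5]
grip_width: 0.0256
finger_force: 51.0
```

step_arm([
  [[60,0,0,0,0],[60,0,0,0,0],[60,0,0,0,0],[60,0,0,0,0],[60,0,0,-0.4,0]],
])

```text
time: 71.9
tool_pos: [0.516, -0.3452, 0.2743]
tool_rot: [0.713, 0.701, -0.0, -0.001]
wrist_force: [-0.8, 0.5, -0.5]
grip_width: 0.06
finger_force: 0.0
```

step_arm([
  [[60,0,0,-1,0],[60,0,0,-1,0],[60,0,0,-1,0],[60,0,0,-1,0],[60,0,0,-1,0]],
])

```text
time: 72.4
tool_pos: [0.5164, -0.3455, 0.3765]
tool_rot: [0.713, 0.701, 0.0, 0.0]
wrist_force: [-0.1, 0.5, 0.0]
grip_width: 0.0596
finger_force: 0.0
```

step_arm([
  [[60,0,-1,-0.5,0],[60,0,-1,0,0],[60,0,-1,0,0],[60,0,-1,0,0],[60,0,-1,0,0]],
])

```text
time: 72.9
tool_pos: [0.4157, -0.3436, 0.3857]
tool_rot: [0.713, 0.701, 0.0, 0.0]
wrist_force: [0.3, -0.4, -0.5]
grip_width: 0.06
finger_force: 0.0
```

step_arm([
  [[60,0,-0.5,0,0],[60,0,0,0,0],[60,0,0,0,0]],
])

```text
time: 73.2
tool_pos: [0.4069, -0.3438, 0.3856]
tool_rot: [0.713, 0.701, 0.0, 0.001]
wrist_force: [0.7, -0.6, 0.7]
grip_width: 0.06
finger_force: 0.0
```

```bash
python3 bar.py 12 2>/dev/null; python3 - <<'E'
from h import *
p,d=env.read_camera("scene");cv2.imwrite("pics/s12c.png",crop(p,60,180,330,320,2.9))
for n in("scene","top"):
    p,d=env.read_camera(n);P,h=cloud(n,p,d,0,0,512,384);P=P.copy();P[:,:2]+=BIAS[n]
    m=np.hypot(P[:,0]-.517,P[:,1]+.345)<.03;k=P[m&(P[:,2]>.132)&(P[:,2]<.16)]
    if len(k):print(n,"key",len(k),np.median(k,0).round(4),mr(k))
    m=(np.hypot(P[:,0]-.646,P[:,1]+.09)<.028)&(P[:,2]>.053)&(P[:,2]<.063);print("knob",mr(P[m]))
print(env.sense()["wrist_force"],env.sense()["tool_pos"],env.sense()["finger_force"])
E
```

```text
bar z by y [(-100, np.float64(29.2)), (-50, np.float64(27.2)), (50, np.float64(28.6)), (100, np.float64(28.9))]
-102 42 [-81.1 -99.8  49.4]
-34 39 [-81.1 -32.6  49.9]
34 41 [-80.1  34.2  49.5]
102 35 [-80.6 102.1  50. ]
scene key 69 [ 0.5198 -0.3455  0.139 ] [ 5.173e+02 -3.453e+02  2.820e+01  2.470e+01 -1.000e-01]
knob [645.1 -88.2  38.8  37.1  22.2]
top key 49 [ 0.5163 -0.3445  0.1404] [ 516.9 -346.2   24.2   22.5   -2.9]
knob [646.5 -90.2  37.5  35.8  22.5]
[ 0.04565317 -0.38395378  0.8387821 ] [ 0.40713371 -0.34360654  0.38511129] 0.0
```

View pics/s12c.png

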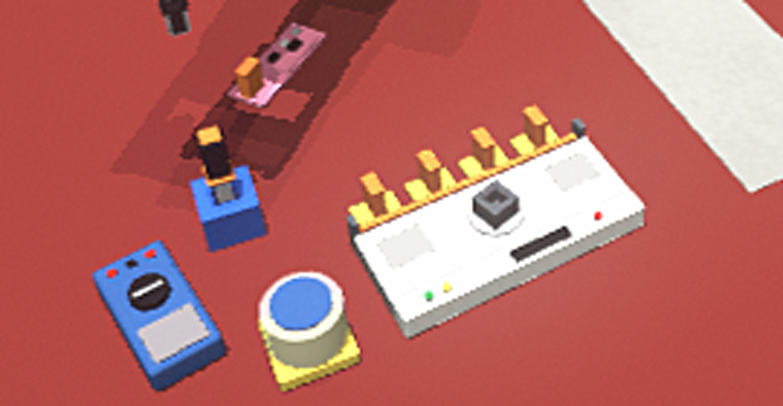

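```bash
python3 -c "
from cell import env
print(env.close_job())"
```

```text
the job is handed in; nothing more can be done
None
```

All four carriers are home in their own bays, the lock is turned to its end stop with the clamp bar down, the key stands fully down in its blue block, and the job was handed in at about 73 s of the 210 s; the hand-in returned no verdict, and this rests on the final camera check.

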